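# Slate the rain-test deck and clear the leftover fixings

## Robot

A 6-joint arm with a two-finger parallel gripper is mounted at the origin on the work surface. World frame = base frame: x ahead of the robot, y to its left, z up, the work surface at z = 0. Lengths are in mm, angles in rad, forces in N, time in s.
With the tool pointing down it reaches from about 350 to 875 mm from the base axis. Payload 15.5 kg.
Tool frame: the origin (TCP) lies on the centre line of the jaws, within the pads' length; the fingertips stand finger_overhang ahead of it and the grasp point (between the pads) is the TCP (finger_overhang is the distance from the TCP to the fingertips, in mm); y points along the fingers, x is the direction in which the jaws open and shut, and the axes are right-handed (so a half turn about y gives the same grasp; the last joint's range is limited). The gripper opens to 85 mm and grips with 20 to 120 N. Pads are 22 mm wide; open, the fingers measure 114 mm over their backs; the gripper's body (76 mm by 85 mm) begins 54 mm behind the grasp point. The pads swing forward as they close: fully open they stand 13 mm farther back than shut.
Start: joints at [1.21, 0.494, 1.345, -0, 1.302, -0.096], TCP at [163.568, 603.218, 250.277] pointing down, gripper open.
Joint ranges: [-2.91, 2.91], [-0.82, 2.16], [0.22, 2.67], [-1.22, 4.37], [0.12, 2.79], [-3.08, 3.08]. Speed limits (rad/s): [1.89, 1.89, 2.57, 3.01, 3.01, 3.01].

## Interface

Orientations are given as [roll, pitch, yaw] about the fixed x, y, z axes, in that order (R = Rz(yaw) Ry(pitch) Rx(roll)).
In Python, from workcell import observe, read_camera, camera_params, hand_in, finger_overhang gives the robot as it stands. The module is installed in compiled form; this text tells all that it offers.
- The arm moves only by the tool arm_command, never from a script. Its argument "series" is a list of rows, each a list of 3 entries, a list of its own where there are three numbers: the closure in counts, from 0 (fully open) to 255 (shut), then the shift along the world's x, y, z in units of 25 mm (1.0 is 25 mm), then the turn, a rotation vector about the world's x, y, z in rad. A call has exactly 5 rows; each row shifts and turns the commanded pose from where the row before left it; what a row does not reach is not made up. A row lasts 1/8 s, in which the tool goes at most 62.5 mm and 10.7 degrees, less where a joint would pass 70% of its speed; a pose out of reach is approached as far as the arm can. A call is refused whole if a number of a shift passes 1 or a number of a turn 0.188, either way. A call with a gripper value outside its range is refused whole. The fingers move at their own pace and stop on an object; the grip force is fixed at half the most. Time passes only in rows, so rows that do not move let the fingers close, or fill a call up. It gives the time, the measured TCP pose, the force and the opening at its end, in the units of the state.
- observe(): the state, without advancing time (a new reading comes with each control period).
- read_camera(name): name is "scene" or "top" or "wrist"; returns the picture (480x640x3 uint8, blue, green, red); there is no depth.
- camera_params(name): a dict with "fx", "fy", "cx", "cy" (pixels), "position" and "attitude" of the camera in the world. Camera axes: x right, y down, z forward; pixel columns grow to the right and rows downward; lengths in mm; the calibration is good to about 2 mm. A picture is of the moment at which its call begins: read the wrist's pose just before it. camera_params takes no time and is no camera call; for the wrist camera it gives the pose at the moment of the call.
- hand_in(): hands the job in, once; it reports no verdict.
The state is a dict: "time_s": time; "q": joint angles; "joint_velocities": joint speeds; "effort": joint torques, N m; "tool_pos": TCP position; "ee_rot": TCP orientation; "contact_force": force on the tool from outside, world axes, zero at the start; "moment": the same for the moment, N m; "width": finger opening in mm.
Only numpy, scipy, OpenCV 4.12 (cv2) and the standard library are available. Lean on these libraries where they do the work, as an engineer would, in place of code of your own. Each camera call takes 0.05 s, during which the arm holds its last target. There are 200 camera calls.

## Task

Lay the three slates on the sloping test deck from the bottom up, each one overlapping the one below, squarely between the two blue lines and with its lower edge on its own red line (first the lowest line, then the middle, then the top). Sort the leftover fixings too: every aluminium clip into the dark steel tray and every orange foot into the cream tray. Leave everything else on the bench where it is.

Things in the scene. Friction and masses are not known exactly. Their poses are not given: they have to be found in the camera images.
- panel: Fixed plywood deck, 230 x 130 mm, sloping up away from the robot at 0.33 rad to the level. Origin on its upper face, centre line, at the lowest red line, 30 mm above the table; x up the slope, y left, z square out of the face, which runs from x = -15 to 215 mm. Red lines cross it at x = 0, 52, 104 mm (52 mm exposure); blue lines run up it at y = -36 and 36 mm, the slates lie centred between them.
- line1 (a point): Middle of the lowest red line, for the first slate's lower edge. Axes as the deck's. A fixed dark wooden strip, 50 mm long, 10 mm wide, 10 mm high, crosses the deck 5 to 15 mm up-slope of here and props the first slate, so that all slates lie at the same pitch.
- line2 (a point): Middle of the second red line, for the second slate's lower edge. Axes as the deck's. Any slate in place has its upper end on the plywood and its lower part on the strip or the slate below; it lies 0.13 rad flatter than the deck (0.20 rad to the level), its centre 45 mm up-slope of its line and 9.5 mm out from the face.
- line3 (a point): Middle of the top red line, for the third slate's lower edge. Axes as the deck's. Lower edges stand clear of the plywood: judge them against the lines looking square to the deck.
- slate1_c (a point): Dark blue-grey fibre-cement slate, 90 mm (x) x 56 mm (y) x 7 mm (z), about 60 g, plain and reversible; all three are alike. Starts flat on the table, left of the deck. Point at its centre, 3.5 mm above its underside; axes along its sides.
- slate2_c (a point): Dark blue-grey fibre-cement slate, 90 mm (x) x 56 mm (y) x 7 mm (z), about 60 g, plain and reversible; all three are alike. Starts flat on the table, left of the deck. Point at its centre, 3.5 mm above its underside; axes along its sides.
- slate3_c (a point): Dark blue-grey fibre-cement slate, 90 mm (x) x 56 mm (y) x 7 mm (z), about 60 g, plain and reversible; all three are alike. Starts flat on the table, left of the deck. Point at its centre, 3.5 mm above its underside; axes along its sides.
- clip1_c (a point): Aluminium T-shaped hold-down clip, base 40 mm (x) x 30 mm (y) x 6 mm high with a rib 40 mm (x) x 10 mm (y) along its middle, 28 mm tall in all; z up. Point at the centre, half-way up (14 mm above its underside). May be absent.
- foot1_c (a point): Round orange plastic foot: flange 36 mm across and 8 mm high, above it a stem 24 mm across, 26 mm tall in all, z up. Point on its axis, half-way up (13 mm above its underside). May be absent.
- clip2_c (a point): Aluminium T-shaped hold-down clip, base 40 mm (x) x 30 mm (y) x 6 mm high with a rib 40 mm (x) x 10 mm (y) along its middle, 28 mm tall in all; z up. Point at the centre, half-way up (14 mm above its underside). May be absent.
- foot2_c (a point): Round orange plastic foot: flange 36 mm across and 8 mm high, above it a stem 24 mm across, 26 mm tall in all, z up. Point on its axis, half-way up (13 mm above its underside). May be absent.
- clip3_c (a point): Aluminium T-shaped hold-down clip, base 40 mm (x) x 30 mm (y) x 6 mm high with a rib 40 mm (x) x 10 mm (y) along its middle, 28 mm tall in all; z up. Point at the centre, half-way up (14 mm above its underside). May be absent.
- foot3_c (a point): Round orange plastic foot: flange 36 mm across and 8 mm high, above it a stem 24 mm across, 26 mm tall in all, z up. Point on its axis, half-way up (13 mm above its underside). May be absent.
- steel_tray: Dark steel tray, for the aluminium clips: 105 mm (x) x 140 mm (y) x 40 mm high outside, walls and floor 4 mm, open on top, fixed to the bench. Origin at the centre of its underside, z up. The two trays swap places from start to start.
- cream_tray: Cream plastic tray, for the orange feet: 105 mm (x) x 140 mm (y) x 40 mm high outside, walls and floor 4 mm, open on top, fixed to the bench. Origin at the centre of its underside, z up. The two trays swap places from start to start.
- wash_bottle: Bystander, not to be disturbed: white plastic bottle with red cap, 60 mm across, 150 mm tall. Origin on its underside.
- steel_beaker: Bystander, not to be disturbed: steel beaker, 80 mm across, 75 mm tall. Origin on its underside.
- tape_roll: Bystander, not to be disturbed: yellow ring, 80 mm across, 22 mm tall. Origin on its underside.
- screwdriver: Bystander, not to be disturbed: screwdriver lying in front of the deck, on the robot side. Origin on its underside.
- weight: Bystander, not to be disturbed: small brass weight with a knob, 24 mm across, 38 mm tall, standing by the trays and loose fixings. Origin on its underside.
- marker: Bystander, not to be disturbed: blue and black marker, about 105 x 19 x 15 mm, lying beyond the slates. Origin at its middle, on its underside.
There are look-alikes about, which are no part of the job. What is shaped like the part that bears foot3_c but purple is not meant. What is shaped like the part that bears slate3_c but yellow is not meant.

How it is judged (in metres and radians):
On the way, in this order (a step that is already met when the one before it is completed fails the run):
1. a slate lies on the lowest red line (((x of slate1_c in the frame of panel between 0.037 and 0.053 m and y of slate1_c in the frame of panel between -0.01 and 0.01 m and z of slate1_c in the frame of panel between 0.006 and 0.0145 m and angle between the y axis of slate1_c and the y axis of panel, either way round below 0.15 rad and angle between the z axis of slate1_c and the z axis of panel, either way round below 0.25 rad) or (x of slate2_c in the frame of panel between 0.037 and 0.053 m and y of slate2_c in the frame of panel between -0.01 and 0.01 m and z of slate2_c in the frame of panel between 0.006 and 0.0145 m and angle between the y axis of slate2_c and the y axis of panel, either way round below 0.15 rad and angle between the z axis of slate2_c and the z axis of panel, either way round below 0.25 rad) or (x of slate3_c in the frame of panel between 0.037 and 0.053 m and y of slate3_c in the frame of panel between -0.01 and 0.01 m and z of slate3_c in the frame of panel between 0.006 and 0.0145 m and angle between the y axis of slate3_c and the y axis of panel, either way round below 0.15 rad and angle between the z axis of slate3_c and the z axis of panel, either way round below 0.25 rad))), for 0.2 s.
2. a slate lies on the middle red line, overlapping the first (((x of slate1_c in the frame of panel between 0.037 and 0.053 m and y of slate1_c in the frame of panel between -0.01 and 0.01 m and z of slate1_c in the frame of panel between 0.006 and 0.0145 m and angle between the y axis of slate1_c and the y axis of panel, either way round below 0.15 rad and angle between the z axis of slate1_c and the z axis of panel, either way round below 0.25 rad) or (x of slate2_c in the frame of panel between 0.037 and 0.053 m and y of slate2_c in the frame of panel between -0.01 and 0.01 m and z of slate2_c in the frame of panel between 0.006 and 0.0145 m and angle between the y axis of slate2_c and the y axis of panel, either way round below 0.15 rad and angle between the z axis of slate2_c and the z axis of panel, either way round below 0.25 rad) or (x of slate3_c in the frame of panel between 0.037 and 0.053 m and y of slate3_c in the frame of panel between -0.01 and 0.01 m and z of slate3_c in the frame of panel between 0.006 and 0.0145 m and angle between the y axis of slate3_c and the y axis of panel, either way round below 0.15 rad and angle between the z axis of slate3_c and the z axis of panel, either way round below 0.25 rad)) and ((x of slate1_c in the frame of panel between 0.089 and 0.105 m and y of slate1_c in the frame of panel between -0.01 and 0.01 m and z of slate1_c in the frame of panel between 0.006 and 0.0145 m and angle between the y axis of slate1_c and the y axis of panel, either way round below 0.15 rad and angle between the z axis of slate1_c and the z axis of panel, either way round below 0.25 rad) or (x of slate2_c in the frame of panel between 0.089 and 0.105 m and y of slate2_c in the frame of panel between -0.01 and 0.01 m and z of slate2_c in the frame of panel between 0.006 and 0.0145 m and angle between the y axis of slate2_c and the y axis of panel, either way round below 0.15 rad and angle between the z axis of slate2_c and the z axis of panel, either way round below 0.25 rad) or (x of slate3_c in the frame of panel between 0.089 and 0.105 m and y of slate3_c in the frame of panel between -0.01 and 0.01 m and z of slate3_c in the frame of panel between 0.006 and 0.0145 m and angle between the y axis of slate3_c and the y axis of panel, either way round below 0.15 rad and angle between the z axis of slate3_c and the z axis of panel, either way round below 0.25 rad))), for 0.2 s.
3. a slate lies on the top red line, overlapping the second (all of step 2 and ((x of slate1_c in the frame of panel between 0.141 and 0.157 m and y of slate1_c in the frame of panel between -0.01 and 0.01 m and z of slate1_c in the frame of panel between 0.006 and 0.0145 m and angle between the y axis of slate1_c and the y axis of panel, either way round below 0.15 rad and angle between the z axis of slate1_c and the z axis of panel, either way round below 0.25 rad) or (x of slate2_c in the frame of panel between 0.141 and 0.157 m and y of slate2_c in the frame of panel between -0.01 and 0.01 m and z of slate2_c in the frame of panel between 0.006 and 0.0145 m and angle between the y axis of slate2_c and the y axis of panel, either way round below 0.15 rad and angle between the z axis of slate2_c and the z axis of panel, either way round below 0.25 rad) or (x of slate3_c in the frame of panel between 0.141 and 0.157 m and y of slate3_c in the frame of panel between -0.01 and 0.01 m and z of slate3_c in the frame of panel between 0.006 and 0.0145 m and angle between the y axis of slate3_c and the y axis of panel, either way round below 0.15 rad and angle between the z axis of slate3_c and the z axis of panel, either way round below 0.25 rad))), for 0.2 s.
At the end, for the whole second after the job is handed in: A slate on each red line, overlapping: lower edge within 8 mm of the line, centred within 10 mm, square within 0.15 rad, centre 6 to 14.5 mm out from the face, within 0.25 rad of the deck's tilt; all clips present inside the steel tray and all feet inside the cream tray, below the rims (all of step 3 and x of clip1_c in the frame of steel_tray between -0.05 and 0.05 m and y of clip1_c in the frame of steel_tray between -0.067 and 0.067 m and z of clip1_c in the frame of steel_tray between 0 and 0.036 m and x of clip2_c in the frame of steel_tray between -0.05 and 0.05 m and y of clip2_c in the frame of steel_tray between -0.067 and 0.067 m and z of clip2_c in the frame of steel_tray between 0 and 0.036 m and x of clip3_c in the frame of steel_tray between -0.05 and 0.05 m and y of clip3_c in the frame of steel_tray between -0.067 and 0.067 m and z of clip3_c in the frame of steel_tray between 0 and 0.036 m and x of foot1_c in the frame of cream_tray between -0.05 and 0.05 m and y of foot1_c in the frame of cream_tray between -0.067 and 0.067 m and z of foot1_c in the frame of cream_tray between 0 and 0.036 m and x of foot2_c in the frame of cream_tray between -0.05 and 0.05 m and y of foot2_c in the frame of cream_tray between -0.067 and 0.067 m and z of foot2_c in the frame of cream_tray between 0 and 0.036 m and x of foot3_c in the frame of cream_tray between -0.05 and 0.05 m and y of foot3_c in the frame of cream_tray between -0.067 and 0.067 m and z of foot3_c in the frame of cream_tray between 0 and 0.036 m); the robot touches nothing.
It fails at once if a bystander is moved more than 40 mm (distance of any of wash_bottle, steel_beaker, tape_roll, screwdriver, weight, marker from where it was at the start of the episode above 0.04 m).
Of clip1, clip2, clip3, foot1, foot2, foot3 only 3 to 5 are there at a start; the rules pass over those that are not, and their reading is None.
At some moment in a run one of clip1, clip2, clip3, foot1, foot2, foot3 may be knocked a few centimetres aside while the robot is not near it.
Once in a run the grip may slacken for a moment while it holds something.
It also fails if it takes over 210 s, if anything falls off the work surface, if the arm or the gripper's body presses on something with over 40 N, if the wrist force passes 120 N, or if a joint passes its speed limit or range.

## Working session

There is one attempt and no reset: what is moved stays moved. The work goes in short steps, Python scripts to look and compute and a tool call to move; the robot and the scene stay as the last step left them, time stands still between calls to the robot, and variables do not carry over. Pictures are saved under pics/ and viewed, about 12 in all and at most 16, crops included, and the job is handed in when it is done.

Besides the shell and the picture viewer there is one more tool, called as name([rows], argument=value, ...), one row to a line, values as JSON. arm_command: Moves the arm, as the interface text tells. Its arguments: {"type":"object","properties":{"series":{"type":"array","items":{"type":"array"}}},"required":["series"]}

```bash
mkdir -p pics
cat > h.py <<'E'
import numpy as np, cv2
from workcell import *
from scipy.spatial.transform import Rotation as R
def save(n,img): cv2.imwrite('pics/'+n+'.png',img)
E
python3 - <<'E'
from h import *
print(finger_overhang if not callable(finger_overhang) else finger_overhang())
for n in('top','scene','wrist'):
    p=camera_params(n); print(n,p)
    img=read_camera(n); np.save(n+'0.npy',img); save(n+'0',img)
print(observe())
E
```

```text
19.0
top {'fx': 496.55900582657523, 'fy': 496.55900582657523, 'cx': 316.8573062900552, 'cy': 235.47244062778287, 'position': array([ 401.33122809,  -15.23910666, 1308.67131193]), 'attitude': array([-3.04813552,  0.01576433, -1.5585561 ])}
scene {'fx': 484.46418883582, 'fy': 484.46418883582, 'cx': 313.53619966637547, 'cy': 234.73707676994042, 'position': array([1049.270273  ,  588.1678079 ,  662.54624644]), 'attitude': array([-2.20659356, -0.0159211 ,  2.42395095])}
wrist {'fx': 394.71730913342776, 'fy': 394.71730913342776, 'cx': 320.91713044468, 'cy': 230.7446838518884, 'position': array([ 95.88496475, 620.42749364, 374.06932265]), 'attitude': array([2.86298870e+00, 1.19198738e-03, 1.30541005e+00])}
{'time_s': 0.15, 'q': array([ 1.21053988e+00,  4.94049185e-01,  1.34598219e+00, -1.76081652e-06,
        1.30250585e+00, -9.55009679e-02]), 'joint_velocities': array([ 0.0015889 , -0.00202602, -0.0020872 ,  0.00077878, -0.00045666,
        0.00068082]), 'effort': array([ 9.25550376e-04, -8.82542038e+01, -3.84066081e+01, -1.95776538e-04,
        7.02742866e-03,  9.84525946e-05]), 'tool_pos': array([163.45214991, 602.9800239 , 249.83403173]), 'ee_rot': array([-1.57070795e+00,  9.40430950e-04,  1.30604136e+00]), 'contact_force': array([-0.93791588, -0.46906134,  0.15546992]), 'moment': array([-0.00647454, -0.00439512,  0.0215622 ]), 'width': 85.30615373321722}
```

View pics/top0.png

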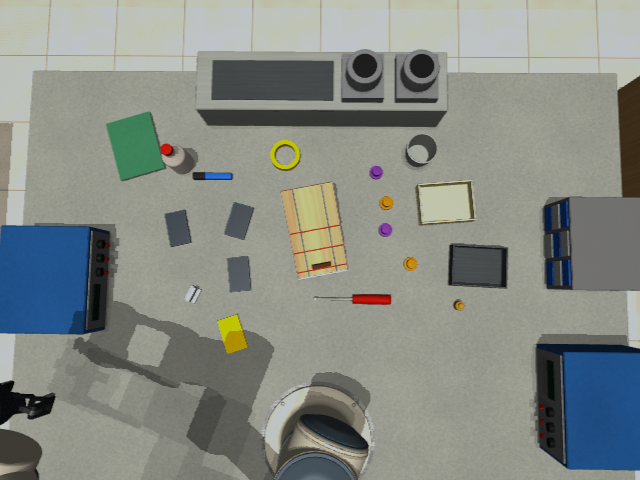

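View pics/scene0.png

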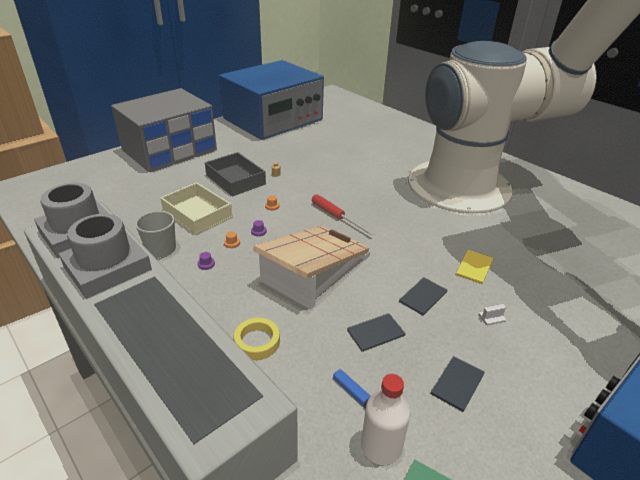

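```bash
cat >> h.py <<'E'
def proj_ray(cp,uv):
    d=np.array([(uv[0]-cp['cx'])/cp['fx'],(uv[1]-cp['cy'])/cp['fy'],1.])
    return R.from_euler('xyz',cp['attitude']).as_matrix()@d
def cast(cp,uv,z):
    d=proj_ray(cp,uv); p=np.array(cp['position']); return p+d*(z-p[2])/d[2]
def proj(cp,P):
    c=R.from_euler('xyz',cp['attitude']).as_matrix().T@(np.array(P)-cp['position'])
    return np.array([cp['fx']*c[0]/c[2]+cp['cx'],cp['fy']*c[1]/c[2]+cp['cy']])
def comps(img,lo,hi,amin,amax=1e9,roi=None):
    h=cv2.cvtColor(img,cv2.COLOR_BGR2HSV); m=cv2.inRange(h,np.array(lo),np.array(hi))
    if roi: k=np.zeros_like(m); k[roi[1]:roi[3],roi[0]:roi[2]]=1; m=m*k
    cs=cv2.findContours(m,cv2.RETR_EXTERNAL,cv2.CHAIN_APPROX_NONE)[0]
    return [c for c in cs if amin<=cv2.contourArea(c)<=amax]
def rect(cp,c,z):
    P=np.array([cast(cp,q,z)[:2] for q in c[:,0].astype(float)],np.float32)
    (x,y),(w,h),a=cv2.minAreaRect(P); 
    if w<h: w,h,a=h,w,a+90
    return np.round([x,y,w,h],1),round(np.deg2rad((a+90)%180-90),3)
E
python3 - <<'E'
from h import *
img=np.load('top0.npy'); cp=camera_params('top')
H=cv2.cvtColor(img,cv2.COLOR_BGR2HSV)
for n,(u,v) in dict(s1=(178,228),s2=(239,221),s3=(239,273),clip=(193,294),steel=(478,265),cream=(445,203),table=(260,180),table2=(150,280),foot=(411,264),wt=(459,305)).items(): print(n,H[v,u])
for c in comps(img,(95,40,20),(125,255,110),300,2000): print('slate',rect(cp,c,7), c[:,0].mean(0))
for c in comps(img,(5,120,100),(20,255,255),10,400): print('orange',c[:,0].mean(0),cv2.contourArea(c),rect(cp,c,17))
for c in comps(img,(125,60,50),(165,255,255),10,400): print('purple',c[:,0].mean(0),rect(cp,c,17))
big=cv2.resize(img[170:290,270:360],None,fx=6,fy=5,interpolation=cv2.INTER_CUBIC)
save('deck',big); save('clip',cv2.resize(img[275:315,170:220],None,fx=8,fy=8,interpolation=cv2.INTER_CUBIC))
E
```

```text
s1 [104  40  83]
s2 [106  37  89]
s3 [103  32  96]
clip [150   4  63]
steel [83 13 79]
cream [ 36  34 197]
table [ 33  17 151]
table2 [ 35  19 160]
foot [ 21 223 194]
wt [ 20 200 163]
slate (array([-64.8,   5.8, 183.9,  55.8]), np.float64(-1.553)) [314.53947368 470.50657895]
slate (array([ 26.6, -43.7, 183.4,  56.6]), np.float64(1.136)) [333.76595745 431.10638298]
slate (array([ 100. , -690. ,  304.6,  258.4]), np.float64(0.001)) [573.53402062 388.2       ]
slate (array([401.4, 630.8, 280.6, 148.2]), np.float64(0.01)) [ 84.84210526 272.67894737]
orange [459.5625 305.4375] 40.0 (array([ 346.8, -361.9,   23. ,   20.4]), np.float64(-1.558))
orange [409.80821918 263.53424658] 38.5 (array([ 453.1, -235.7,   31.3,   31. ]), np.float64(-0.004))
orange [295.51515152 257.1969697 ] 14.0 (array([465.4,  61.4,  85.3,   5.6]), np.float64(0.182))
orange [385.88095238 201.73809524] 106.0 (array([ 612.3, -173.7,   31.9,   31.4]), np.float64(0.0))
purple [385.  229.5] (array([ 539.7, -171.1,   34.2,   31.3]), np.float64(0.001))
purple [375.94444444 172.        ] (array([ 692.1, -147.5,   32.3,   31.6]), np.float64(0.002))
```

View pics/deck.png

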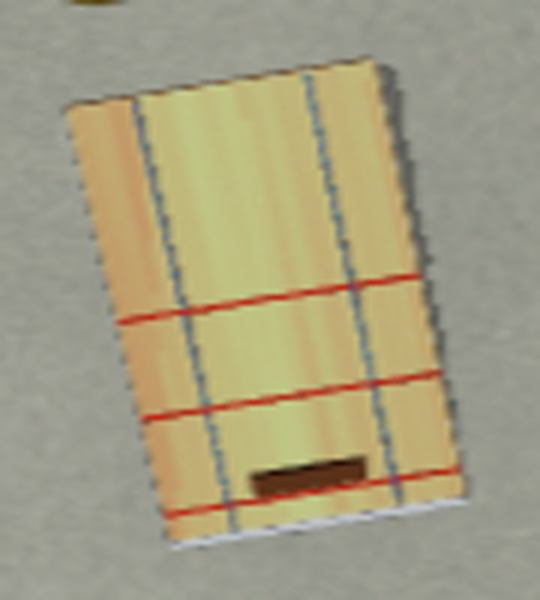

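Run:
```python
from h import *
img=np.load('top0.npy'); cp=camera_params('top')
k=np.ones((3,3),np.uint8)
for c in comps(img,(90,22,60),(120,90,115),200,2000,(150,190,270,305)): print('slate',rect(cp,c,7), c[:,0].mean(0))
for c in comps(img,(5,120,80),(28,255,255),30,400,(360,150,440,290)): print('orange',c[:,0].mean(0),rect(cp,c,10))
print('yellow',[rect(cp,c,7) for c in comps(img,(20,100,60),(35,255,255),200,2000,(200,300,270,370))])
p=cast(cp,(193.5,294.5),28); print('clip',p)
def pc(x,y): return (270+x/6-.4,170+y/5-.4)
for k_,(a,b) in enumerate([((228,505),(396,481)),((208,410),(373,384)),((187,313),(354,287))]):
    z=30+52*k_*np.sin(.33); A=cast(cp,pc(*a),z);B=cast(cp,pc(*b),z); print(k_,(A+B)/2,np.linalg.norm(A-B),'yaw',np.arctan2((A-B)[1],(A-B)[0])-np.pi/2)
def p3(q):return cast(cp,q,40)[:2].round(0)
for n,q in dict(cream=[(417,183),(473,181),(475,221),(419,224)],steel=[(450,244),(507,246),(507,287),(449,286)]).items():
    P=np.array([p3(t) for t in q]); print(n,P.tolist(),P.mean(0))
for n,q,z in [('bottle',(167,151),150),('beaker',(421,150),75),('tape',(285,155),22),('wt',(459,305),20),('scr',(352,299),10),('mk',(213,176),10)]: print(n,cast(cp,q,z).round(0))
```

```text
slate (array([420.6, 209.8,  88.2,  54.4]), np.float64(0.125)) [238.87378641 273.36893204]
slate (array([539.7, 375.8,  88.7,  55.3]), np.float64(0.225)) [177.53921569 227.93137255]
slate (array([561. , 214. ,  88.8,  54.2]), np.float64(-0.274)) [238.77777778 220.31313131]
orange [410.16216216 263.35135135] (array([ 452.1, -236.9,   34. ,   31.2]), np.float64(-0.004))
orange [385.97222222 202.5       ] (array([ 612.1, -174.6,   34.7,   31.6]), np.float64(0.0))
yellow [(array([265.1, 224.1,  89.5,  57.7]), np.float64(0.332))]
clip [365.22884513 321.87112924  28.        ]
0 [436.58629653  -6.84028758  30.        ] 73.02117963814877 yaw 0.18127692714141275
1 [484.80702706   2.72347023  46.85023748] 71.25519321489823 yaw 0.19842482695990382
2 [532.60036796  11.47800511  63.70047495] 71.39500289101724 yaw 0.19629886725022416
cream [[659.0, -251.0], [665.0, -395.0], [562.0, -398.0], [552.0, -255.0]] [ 609.5  -324.75]
steel [[502.0, -334.0], [498.0, -478.0], [394.0, -476.0], [395.0, -330.0]] [ 447.25 -404.5 ]
bottle [709. 366. 150.]
beaker [ 737. -255.   75.]
tape [735.  93.  22.]
wt [ 347. -360.   20.]
scr [358. -86.  10.]
mk [679. 286.  10.]
```

View pics/clip.png

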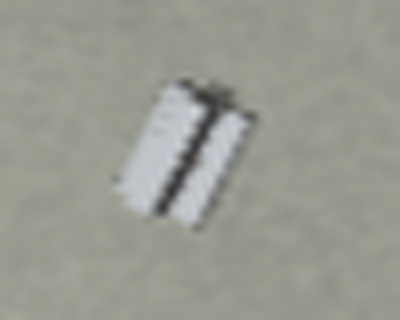

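arm_command([
  [60,[0.685,-1,-0.2],[0,0,0.026]],
  [60,[0.685,-1,-0.2],[0,0,0.026]],
  [60,[0.685,-1,-0.2],[0,0,0.026]],
  [60,[0.685,-1,-0.2],[0,0,0.026]],
  [60,[0.685,-1,-0.2],[0,0,0.026]],
])

```text
time_s: 0.78
tool_pos: [249.6, 477.3, 225.0]
ee_rot: [-1.571, 0.0, 1.437]
contact_force: [-0.6, 0.5, 0.2]
width: 65.2
```

arm_command([
  [60,[0.685,-1,-0.2],[0,0,0.026]],
  [60,[0.685,-1,-0.2],[0,0,0.026]],
  [60,[0.685,-1,-0.2],[0,0,0.026]],
  [60,[0.685,-1,-0.2],[0,0,0.026]],
  [60,[0.685,-1,-0.2],[0,0,0.026]],
])

```text
time_s: 1.4
tool_pos: [335.2, 352.3, 200.0]
ee_rot: [-1.571, 0.0, 1.567]
contact_force: [0.2, 0.0, -0.9]
width: 65.3
```

arm_command([
  [60,[0.685,-1,-0.2],[0,0,0.026]],
  [60,[0.685,-1,-0.2],[0,0,0.026]],
  [60,[0.685,-1,-0.2],[0,0,0.026]],
  [60,[0.685,-1,-0.2],[0,0,0.026]],
  [60,[0.685,-1,-0.2],[0,0,0.026]],
])

```text
time_s: 2.02
tool_pos: [420.9, 227.3, 175.1]
ee_rot: [-1.571, 0.0, 1.697]
contact_force: [-0.3, -1.0, 0.1]
width: 65.3
```

arm_command([
  [60,[0,-0.7,0],[0,0,0]],
  [60,[0,0,0],[0,0,0]],
  [60,[0,0,0],[0,0,0]],
  [60,[0,0,0],[0,0,0]],
  [60,[0,0,0],[0,0,0]],
])

```text
time_s: 2.65
tool_pos: [420.3, 211.2, 175.3]
ee_rot: [-1.571, -0.0, 1.697]
contact_force: [0.1, -0.6, 0.6]
width: 65.2
```

```bash
cat >> h.py <<'E'
def st():
    o=observe(); print('t',round(o['time_s'],2),'pos',o['tool_pos'].round(1),'rot',o['ee_rot'].round(3),'F',o['contact_force'].round(1),'w',round(o['width'],1)); return o
E
python3 - <<'E'
from h import *
st(); print(type(finger_overhang))
cp=camera_params('wrist'); img=read_camera('wrist'); np.save('w1.npy',img); save('w1',img)
for c in comps(img,(90,22,40),(120,120,125),1500): print('slate',rect(cp,c,7),c[:,0].mean(0))
E
```

```text
t 2.65 pos [420.3 211.2 175.3] rot [-1.571 -0.     1.697] F [ 0.1 -0.6  0.6] w 65.2
<class 'float'>
slate (array([559.8, 214.9,  91.1,  55.5]), np.float64(-0.27)) [306.38732394 368.44014085]
slate (array([419.2, 211.6,  88.9,  54.1]), np.float64(0.125)) [333.70197044 208.53940887]
```

View pics/w1.png

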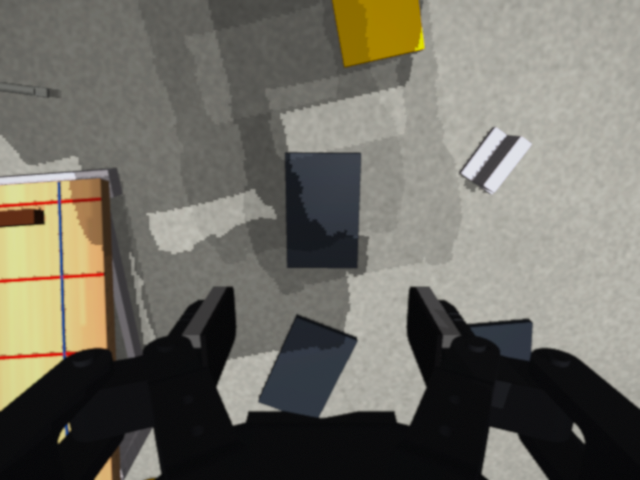

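arm_command([
  [60,[0,0,-1],[0,0,0]],
  [60,[0,0,-1],[0,0,0]],
  [60,[0,0,-1],[0,0,0]],
  [60,[0,0,-1],[0,0,0]],
  [60,[0,0,-1],[0,0,0]],
])

```text
time_s: 3.32
tool_pos: [420.5, 211.0, 49.5]
ee_rot: [-1.571, -0.0, 1.696]
contact_force: [0.5, 0.1, -0.4]
width: 65.2
```

arm_command([
  [60,[0,0,-0.6],[0,0,0]],
  [60,[0,0,-0.4],[0,0,0]],
  [60,[0,0,-0.1],[0,0,0]],
  [60,[0,0,0],[0,0,0]],
  [60,[0,0,0],[0,0,0]],
])

```text
time_s: 3.95
tool_pos: [420.7, 210.8, 23.3]
ee_rot: [-1.572, -0.0, 1.696]
contact_force: [0.3, 0.4, 0.6]
width: 65.5
```

arm_command([
  [60,[0,0,-0.06],[0,0,0]],
  [60,[0,0,-0.06],[0,0,0]],
  [60,[0,0,0],[0,0,0]],
  [60,[0,0,0],[0,0,0]],
  [60,[0,0,0],[0,0,0]],
])

```text
time_s: 4.58
tool_pos: [420.4, 210.7, 19.8]
ee_rot: [-1.571, 0.0, 1.696]
contact_force: [0.4, 0.1, 0.1]
width: 65.4
```

arm_command([
  [60,[0,0,-0.04],[0,0,0]],
  [60,[0,0,0],[0,0,0]],
  [60,[0,0,-0.04],[0,0,0]],
  [60,[0,0,0],[0,0,0]],
  [60,[0,0,0],[0,0,0]],
])

```text
time_s: 5.2
tool_pos: [420.5, 210.7, 17.8]
ee_rot: [-1.571, 0.0, 1.696]
contact_force: [-0.4, -0.6, 0.7]
width: 65.5
```

Run:
```python
from h import *
o=st()
img=read_camera('wrist'); save('w2',img[120:420,120:520])
```

```text
t 5.2 pos [420.5 210.7  17.8] rot [-1.571  0.     1.696] F [-0.4 -0.6  0.7] w 65.5
```

View pics/w2.png

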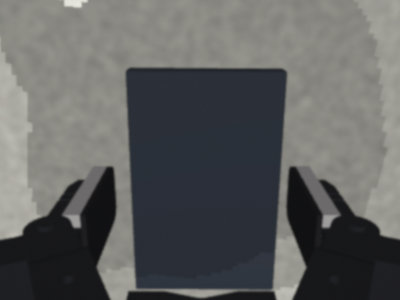

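arm_command([
  [60,[0,0,-0.04],[0,0,0]],
  [60,[0,0,0],[0,0,0]],
  [60,[0,0,-0.04],[0,0,0]],
  [60,[0,0,0],[0,0,0]],
  [60,[0,0,0],[0,0,0]],
])

```text
time_s: 5.88
tool_pos: [420.4, 210.7, 15.8]
ee_rot: [-1.571, 0.0, 1.696]
contact_force: [-0.1, -0.5, -0.9]
width: 65.4
```

arm_command([
  [60,[0,0,-0.04],[0,0,0]],
  [60,[0,0,0],[0,0,0]],
  [60,[0,0,-0.04],[0,0,0]],
  [60,[0,0,0],[0,0,0]],
  [60,[0,0,0],[0,0,0]],
])

```text
time_s: 6.5
tool_pos: [420.4, 210.7, 13.7]
ee_rot: [-1.571, 0.0, 1.696]
contact_force: [0.3, -0.3, -1.0]
width: 64.9
```

arm_command([
  [75,[0,0,0],[0,0,0]],
  [90,[0,0,0],[0,0,0]],
  [110,[0,0,0],[0,0,0]],
  [110,[0,0,0],[0,0,0]],
  [110,[0,0,0],[0,0,0]],
])

```text
time_s: 7.12
tool_pos: [420.7, 210.9, 15.1]
ee_rot: [-1.572, -0.0, 1.696]
contact_force: [-5.4, -0.7, 41.0]
width: 54.4
```

arm_command([
  [140,[0,0,0.1],[0,0,0]],
  [140,[0,0,0.2],[0,0,0]],
  [140,[0,0,1],[0,0,0]],
  [140,[0,0,1],[0,0,0]],
  [140,[0,0,1],[0,0,0]],
])

```text
time_s: 7.75
tool_pos: [420.3, 210.6, 97.1]
ee_rot: [-1.57, 0.0, 1.696]
contact_force: [0.2, -0.5, -0.1]
width: 54.1
```

arm_command([
  [140,[0,0,1],[0,0,0.065]],
  [140,[0,0,0.5],[0,0,0]],
  [140,[0,0,0],[0.0189,-0.0982,0]],
  [140,[0,0,0],[0.0189,-0.0982,0]],
  [140,[0,0,0],[0,0,0]],
])

```text
time_s: 8.38
tool_pos: [418.7, 210.3, 133.3]
ee_rot: [-1.768, 0.0, 1.76]
contact_force: [0.3, -0.5, -0.6]
width: 54.2
```

Run:
```python
from h import *
o=st(); r=R.from_euler('xyz',o['ee_rot']).as_matrix(); print(r.round(3))
cp=camera_params('wrist'); img=read_camera('wrist'); save('w3',img[100:480,100:540])
```

```text
t 8.38 pos [418.7 210.3 133.3] rot [-1.768  0.     1.76 ] F [ 0.3 -0.5 -0.6] w 54.2
[[-0.188  0.193 -0.963]
 [ 0.982  0.037 -0.185]
 [-0.    -0.981 -0.196]]
```

View pics/w3.png

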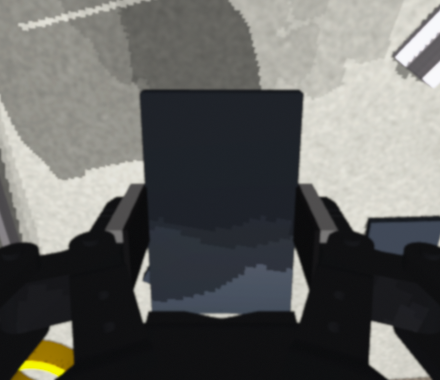

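arm_command([
  [140,[0.218,-0.84,0],[0,0,0]],
  [140,[0.218,-0.84,0],[0,0,0]],
  [140,[0.218,-0.84,0],[0,0,0]],
  [140,[0.218,-0.84,0],[0,0,0]],
  [140,[0.218,-0.84,0],[0,0,0]],
])

```text
time_s: 9.05
tool_pos: [448.7, 105.1, 133.7]
ee_rot: [-1.769, -0.001, 1.76]
contact_force: [0.2, 0.0, -0.4]
width: 54.0
```

arm_command([
  [140,[0.218,-0.84,0],[0,0,0]],
  [140,[0.218,-0.84,0],[0,0,0]],
  [140,[0.218,-0.84,-0.4],[0,0,0]],
  [140,[0.218,-0.84,-0.4],[0,0,0]],
  [140,[0.218,-0.84,-0.4],[0,0,0]],
])

```text
time_s: 9.68
tool_pos: [476.0, -0.1, 103.3]
ee_rot: [-1.77, -0.001, 1.76]
contact_force: [0.1, -0.3, -0.0]
width: 54.3
```

arm_command([
  [140,[0,0,-0.6],[0,0,0]],
  [140,[0,0,-0.4],[0,0,0]],
  [140,[0,0,0],[0,0,0]],
  [140,[0,0,0],[0,0,0]],
  [140,[0,0,0],[0,0,0]],
])

```text
time_s: 10.3
tool_pos: [475.2, 0.9, 79.2]
ee_rot: [-1.771, 0.0, 1.761]
contact_force: [-0.2, 0.5, -0.4]
width: 53.9
```

Run:
```python
from h import *
st(); img=read_camera('scene'); save('sc2',cv2.resize(img[180:320,210:410],None,fx=4,fy=4))
img=read_camera('wrist'); save('w4',img)
```

```text
t 10.3 pos [475.2   0.9  79.2] rot [-1.771  0.     1.761] F [-0.2  0.5 -0.4] w 53.9
```

View pics/w4.png

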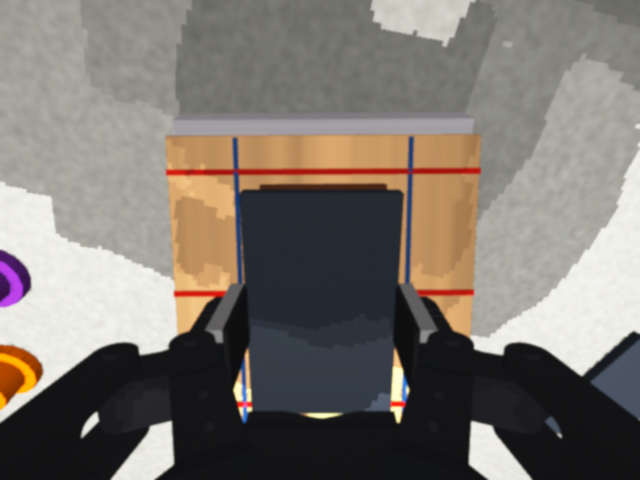

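Run:
```python
from h import *
cp=camera_params('wrist')
for q in [(236,172),(410,172)]: print(cast(cp,q,30))
for q in [(238,293),(408,292)]: print(cast(cp,q,46.85))
print(proj(cp,(433.4,-7.1,62.4)), cast(cp,(322,190),62.4))
```

```text
[443.29562804 -42.18733693  30.        ]
[429.6082186   28.95240161  30.        ]
[491.97645229 -33.64805169  46.85      ]
[477.43380962  39.00788031  46.85      ]
[323.69139848 194.66980324] [431.84189991  -7.98703551  62.4       ]
```

arm_command([
  [140,[0,0,-0.3],[0,0,0]],
  [140,[0,0,-0.15],[0,0,0]],
  [140,[0,0,-0.05],[0,0,0]],
  [140,[0,0,-0.02],[0,0,0]],
  [140,[0,0,0],[0,0,0]],
])

```text
time_s: 11.02
tool_pos: [475.0, 0.7, 65.8]
ee_rot: [-1.771, 0.0, 1.761]
contact_force: [-0.0, -0.6, -0.6]
width: 54.0
```

arm_command([
  [140,[0,0,-0.02],[0,0,0]],
  [140,[0,0,-0.02],[0,0,0]],
  [140,[0,0,0],[0,0,0]],
  [140,[0,0,0],[0,0,0]],
  [140,[0,0,0],[0,0,0]],
])

```text
time_s: 11.65
tool_pos: [475.1, 0.7, 65.4]
ee_rot: [-1.772, 0.0, 1.761]
contact_force: [-4.9, 0.2, 16.1]
width: 53.9
```

arm_command([
  [90,[0,0,0],[0,0,0]],
  [75,[0,0,0],[0,0,0]],
  [55,[0,0,0],[0,0,0]],
  [45,[0,0,0],[0,0,0]],
  [45,[0,0,0],[0,0,0]],
])

```text
time_s: 12.28
tool_pos: [474.9, 0.7, 64.7]
ee_rot: [-1.771, -0.0, 1.761]
contact_force: [0.2, -0.1, -0.0]
width: 70.2
```

arm_command([
  [45,[-0.02,0,0.1],[0,0,0]],
  [45,[-0.1,-0.02,0.5],[0,0,0]],
  [45,[0,0,1],[0,0,0]],
  [45,[0,0,1],[0,0,0]],
  [45,[0,0,0.5],[0,0,0]],
])

```text
time_s: 12.9
tool_pos: [472.1, 0.1, 144.3]
ee_rot: [-1.773, 0.001, 1.761]
contact_force: [-0.3, 0.9, -0.5]
width: 70.6
```

```bash
cat >> h.py <<'E'
PO=np.array([436.5,-6.7,30.]); PR=(R.from_euler('z',.19)*R.from_euler('y',-.33)).as_matrix()
def castp(cp,uv,h):
    "panel coords (x,y) of pixel at height h above panel face"
    d=PR.T@proj_ray(cp,uv); p=PR.T@(np.array(cp['position'])-PO); return (p+d*(h-p[2])/d[2])[:2].round(1)
E
python3 - <<'E'
from h import *
st(); cp=camera_params('wrist'); img=read_camera('wrist'); np.save('w5.npy',img); save('w5',img)
E
```

```text
t 12.9 pos [4.721e+02 1.000e-01 1.443e+02] rot [-1.773e+00  1.000e-03  1.761e+00] F [-0.3  0.9 -0.5] w 70.6
```

View pics/w5.png

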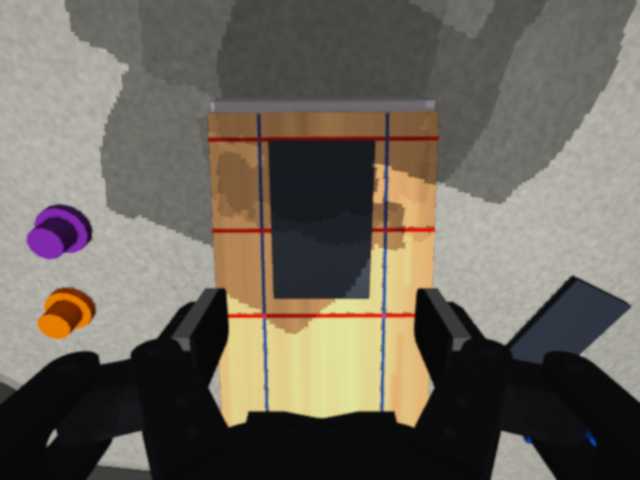

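```bash
cat >> h.py <<'E'
def slate_on(cp,img,roi):
    H=cv2.cvtColor(img,cv2.COLOR_BGR2HSV); m=cv2.inRange(H,np.array((90,20,20)),np.array((125,140,125)))
    k=np.zeros_like(m); k[roi[1]:roi[3],roi[0]:roi[2]]=1; m=cv2.morphologyEx(m*k,cv2.MORPH_OPEN,np.ones((7,7),np.uint8))
    c=max(cv2.findContours(m,cv2.RETR_EXTERNAL,cv2.CHAIN_APPROX_NONE)[0],key=cv2.contourArea)
    P=np.array([castp(cp,q,13) for q in c[:,0].astype(float)],np.float32)
    return P.min(0),P.max(0),cv2.minAreaRect(P)
E
python3 - <<'E'
from h import *
cp=camera_params('wrist'); img=np.load('w5.npy')
print(slate_on(cp,img,(230,110,420,310)))
for q in [(322,140),(321.5,298)]: print(castp(cp,q,19 if q[1]<200 else 7))
print('l0',castp(cp,(322,138.5),0),'l2',castp(cp,(322,316),0), 'blue',castp(cp,(262,230),0),castp(cp,(386,229),0))
E
```

```text
(array([  3.2, -28.6], dtype=float32), array([89.4, 26.5], dtype=float32), ((46.29999923706055, -1.0500011444091797), (55.099998474121094, 86.20000457763672), 90.0))
[ 2.6 -0.6]
[92.  -0.9]
l0 [ 0.3 -0.6] l2 [105.7  -0.6] blue [ 52.8 -35.9] [52.2 37. ]
```

arm_command([
  [55,[0.353,0.858,0],[-0.0191,0.0992,0]],
  [55,[0.353,0.858,0],[-0.0191,0.0992,0]],
  [55,[0.353,0.858,0],[0,0,-0.1155]],
  [55,[0.353,0.858,0],[0,0,-0.1155]],
  [55,[0.353,0.858,0],[0,0,-0.1155]],
])

```text
time_s: 13.58
tool_pos: [516.0, 108.1, 142.5]
ee_rot: [-1.569, 0.0, 1.411]
contact_force: [-0.2, 0.1, -0.9]
width: 67.0
```

arm_command([
  [55,[0.353,0.858,0],[0,0,-0.1155]],
  [55,[0.353,0.858,0],[0,0,0]],
  [55,[0.353,0.858,0],[0,0,0]],
  [55,[0.353,0.858,0],[0,0,0]],
  [55,[0.353,0.858,0],[0,0,0]],
])

```text
time_s: 14.2
tool_pos: [560.6, 216.0, 142.3]
ee_rot: [-1.569, 0.0, 1.301]
contact_force: [0.4, -1.0, -0.2]
width: 67.0
```

arm_command([
  [55,[0,0,0],[0,0,0]],
  [55,[0,0,0],[0,0,0]],
  [55,[0,0,0],[0,0,0]],
  [55,[0,0,0],[0,0,0]],
  [55,[0,0,0],[0,0,0]],
])

```text
time_s: 14.82
tool_pos: [560.2, 214.4, 142.4]
ee_rot: [-1.569, 0.0, 1.299]
contact_force: [0.2, -0.1, 0.2]
width: 67.1
```

Run:
```python
from h import *
st()
cp=camera_params('wrist'); img=read_camera('wrist')
for c in comps(img,(90,22,40),(120,120,125),1500): print('slate',rect(cp,c,7),c[:,0].mean(0))
```

```text
t 14.82 pos [560.2 214.4 142.4] rot [-1.569  0.     1.299] F [ 0.2 -0.1  0.2] w 67.1
slate (array([556. , 216.5,  80.9,  54.9]), np.float64(-0.274)) [336.53541076 203.74220963]
slate (array([539. , 377.2,  89.4,  55.8]), np.float64(0.222)) [559.90909091 123.14832536]
```

arm_command([
  [55,[0,0.03,-1],[0,0,0]],
  [55,[0,0,-1],[0,0,0]],
  [55,[0,0,-1],[0,0,0]],
  [55,[0,0,-1],[0,0,0]],
  [55,[0,0,-0.5],[0,0,0]],
])

```text
time_s: 15.5
tool_pos: [559.7, 215.3, 28.6]
ee_rot: [-1.568, 0.001, 1.299]
contact_force: [0.2, -0.2, 0.7]
width: 67.3
```

arm_command([
  [55,[0,0,-0.3],[0,0,0]],
  [55,[0,0,-0.15],[0,0,0]],
  [60,[0,0,-0.1],[0,0,0]],
  [60,[0,0,0],[0,0,0]],
  [60,[0,0,0],[0,0,0]],
])

```text
time_s: 16.12
tool_pos: [560.4, 215.5, 16.4]
ee_rot: [-1.569, -0.0, 1.299]
contact_force: [-0.5, 0.1, 0.1]
width: 65.4
```

arm_command([
  [80,[0,0,0],[0,0,0]],
  [100,[0,0,0],[0,0,0]],
  [140,[0,0,0],[0,0,0]],
  [140,[0,0,0],[0,0,0]],
  [140,[0,0,0],[0,0,0]],
])

```text
time_s: 16.75
tool_pos: [560.3, 215.5, 16.8]
ee_rot: [-1.569, -0.0, 1.299]
contact_force: [-3.0, -1.2, 12.1]
width: 53.6
```

arm_command([
  [140,[0,0,0.4],[0,0,0]],
  [140,[0,0,1],[0,0,0]],
  [140,[0,0,1],[0,0,0.1155]],
  [140,[0,0,1],[0,0,0.1155]],
  [140,[0,0,1],[0,0,0.1155]],
])

```text
time_s: 17.38
tool_pos: [560.1, 215.5, 127.3]
ee_rot: [-1.569, -0.0, 1.649]
contact_force: [-0.9, -1.0, -1.1]
width: 53.8
```

arm_command([
  [140,[-0.15,-0.8,0.6],[0,0,0.1155]],
  [140,[-0.15,-0.8,0],[0.0189,-0.0982,0]],
  [140,[-0.15,-0.8,0],[0.0189,-0.0982,0]],
  [140,[-0.15,-0.8,0],[0,0,0]],
  [140,[-0.15,-0.8,0],[0,0,0]],
])

```text
time_s: 18.0
tool_pos: [541.0, 114.9, 141.6]
ee_rot: [-1.769, 0.0, 1.761]
contact_force: [0.3, 0.4, -1.8]
width: 53.7
```

arm_command([
  [140,[-0.15,-0.8,0],[0,0,0]],
  [140,[-0.15,-0.8,0],[0,0,0]],
  [140,[-0.15,-0.8,0],[0,0,0]],
  [140,[-0.15,-0.8,-0.5],[0,0,0]],
  [140,[-0.15,-0.8,-0.5],[0,0,0]],
])

```text
time_s: 18.62
tool_pos: [522.7, 14.8, 116.3]
ee_rot: [-1.77, 0.0, 1.761]
contact_force: [-0.0, -0.4, -0.2]
width: 53.6
```

arm_command([
  [140,[0,-0.2,-0.5],[0,0,0]],
  [140,[0,0,0],[0,0,0]],
  [140,[0,0,0],[0,0,0]],
  [140,[0,0,0],[0,0,0]],
  [140,[0,0,0],[0,0,0]],
])

```text
time_s: 19.25
tool_pos: [522.9, 10.8, 103.8]
ee_rot: [-1.769, 0.0, 1.762]
contact_force: [-1.0, 0.6, -1.8]
width: 53.4
```

Run:
```python
from h import *
o=st(); 
cp=camera_params('wrist'); img=read_camera('wrist'); save('w6',img); np.save('w6.npy',img)
r=R.from_euler('xyz',o['ee_rot']).as_matrix(); print(r.round(3))
c=o['tool_pos']+12.5*r[:,1]; e=c+45*r[:,2]-3.5*r[:,1]; print('exp centre',c,'edge px',proj(cp,e),e)
```

```text
t 19.25 pos [522.9  10.8 103.8] rot [-1.769  0.     1.762] F [-1.   0.6 -1.8] w 53.4
[[-0.19   0.194 -0.963]
 [ 0.982  0.037 -0.186]
 [-0.    -0.98  -0.197]]
exp centre [525.29428691  11.25436822  91.59501899] edge px [323.31117673 193.94281802] [481.30016379   2.76005762  86.15316103]
```

View pics/w6.png

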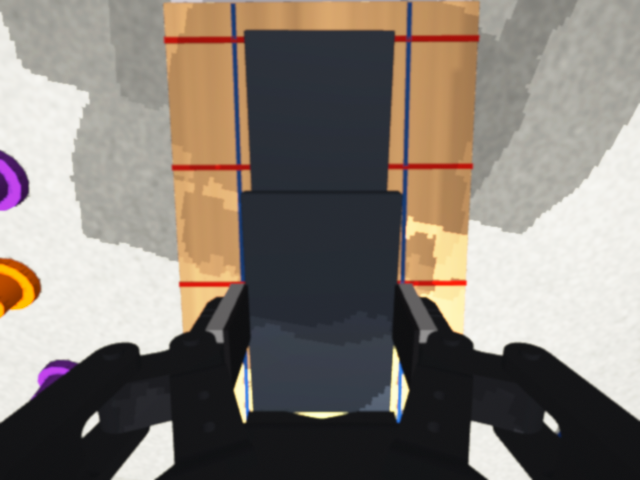

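arm_command([
  [140,[0,0,-0.4],[0,0,0]],
  [140,[0,0,-0.2],[0,0,0]],
  [140,[0,0,-0.15],[0,0,0]],
  [140,[0,0,0],[0,0,0]],
  [140,[0,0,0],[0,0,0]],
])

```text
time_s: 19.92
tool_pos: [522.7, 10.5, 84.8]
ee_rot: [-1.769, 0.0, 1.761]
contact_force: [-0.4, -0.9, -1.1]
width: 53.9
```

arm_command([
  [140,[0,0,-0.03],[0,0,0]],
  [140,[0,0,-0.03],[0,0,0]],
  [140,[0,0,0],[0,0,0]],
  [140,[0,0,0],[0,0,0]],
  [140,[0,0,0],[0,0,0]],
])

```text
time_s: 20.55
tool_pos: [522.9, 10.4, 83.9]
ee_rot: [-1.77, 0.0, 1.761]
contact_force: [-5.0, 0.0, 15.6]
width: 53.5
```

Contact. Release and rise.

arm_command([
  [90,[0,0,0],[0,0,0]],
  [75,[0,0,0],[0,0,0]],
  [55,[0,0,0],[0,0,0]],
  [45,[0,0,0],[0,0,0]],
  [45,[0,0,0],[0,0,0]],
])

```text
time_s: 21.18
tool_pos: [522.7, 10.5, 83.2]
ee_rot: [-1.769, 0.0, 1.761]
contact_force: [-0.1, -0.4, -0.4]
width: 70.1
```

arm_command([
  [45,[-0.02,0,0.1],[0,0,0]],
  [45,[-0.1,-0.02,0.5],[0,0,0]],
  [45,[0,0,1],[0,0,0]],
  [45,[0,0,1],[0,0,0]],
  [45,[0,0,0.5],[0,0,0]],
])

```text
time_s: 21.8
tool_pos: [520.0, 9.9, 162.6]
ee_rot: [-1.771, 0.001, 1.761]
contact_force: [0.6, 0.5, -1.1]
width: 70.1
```

Run:
```python
from h import *
st(); cp=camera_params('wrist'); img=read_camera('wrist'); np.save('w7.npy',img); save('w7',img)
print(slate_on(cp,img,(230,20,420,310)))
```

```text
t 21.8 pos [520.    9.9 162.6] rot [-1.771e+00  1.000e-03  1.761e+00] F [ 0.6  0.5 -1.1] w 70.1
(array([  1.1, -28.5], dtype=float32), array([141. ,  27.2], dtype=float32), ((71.04193115234375, -0.32990074157714844), (140.33755493164062, 55.256507873535156), 0.47646307945251465))
```

View pics/w7.png

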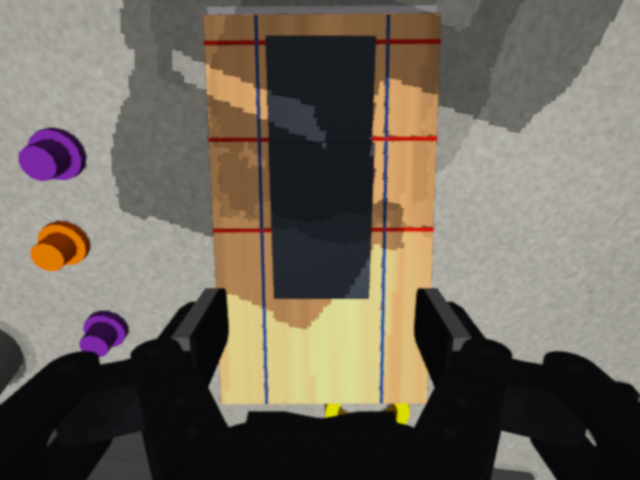

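arm_command([
  [55,[0.051,0.979,0],[-0.019,0.0985,0]],
  [55,[0.051,0.979,0],[-0.019,0.0985,0]],
  [55,[0.051,0.979,0],[0,0,0.033]],
  [55,[0.051,0.979,0],[0,0,0]],
  [55,[0.051,0.979,0],[0,0,0]],
])

```text
time_s: 22.48
tool_pos: [525.7, 133.1, 160.2]
ee_rot: [-1.567, -0.0, 1.794]
contact_force: [-0.1, 0.6, -0.3]
width: 67.1
```

arm_command([
  [55,[0.051,0.979,0],[0,0,0]],
  [55,[0.051,0.979,0],[0,0,0]],
  [55,[0.051,0.979,0],[0,0,0]],
  [55,[0.051,0.979,0],[0,0,0]],
  [55,[0.051,0.979,0],[0,0,0]],
])

```text
time_s: 23.1
tool_pos: [532.1, 255.4, 160.1]
ee_rot: [-1.567, 0.0, 1.794]
contact_force: [0.0, -0.2, 0.7]
width: 66.7
```

arm_command([
  [55,[0.051,0.979,0],[0,0,0]],
  [55,[0.051,0.979,0],[0,0,0]],
  [55,[0.051,0.979,0],[0,0,0]],
  [55,[0.051,0.979,0],[0,0,0]],
  [55,[0.051,0.979,0],[0,0,0]],
])

```text
time_s: 23.72
tool_pos: [538.8, 378.6, 160.6]
ee_rot: [-1.568, 0.0, 1.794]
contact_force: [0.4, -1.2, 0.3]
width: 67.5
```

arm_command([
  [55,[0,0,0],[0,0,0]],
  [55,[0,0,0],[0,0,0]],
  [55,[0,0,0],[0,0,0]],
  [55,[0,0,0],[0,0,0]],
  [55,[0,0,0],[0,0,0]],
])

```text
time_s: 24.35
tool_pos: [538.9, 376.8, 160.9]
ee_rot: [-1.568, 0.0, 1.794]
contact_force: [-0.3, -0.7, 0.5]
width: 67.3
```

Run:
```python
from h import *
st()
cp=camera_params('wrist'); img=read_camera('wrist'); save('w8',img)
for c in comps(img,(90,18,30),(125,140,135),1500): print('slate',rect(cp,c,7),c[:,0].mean(0))
```

```text
t 24.35 pos [538.9 376.8 160.9] rot [-1.568  0.     1.794] F [-0.3 -0.7  0.5] w 67.3
slate (array([538.8, 377.5,  89.2,  55.2]), np.float64(0.226)) [319.14834206 220.32984293]
```

arm_command([
  [55,[0,0.02,-1],[0,0,0]],
  [55,[0,0,-1],[0,0,0]],
  [55,[0,0,-1],[0,0,0]],
  [55,[0,0,-1],[0,0,0]],
  [55,[0,0,-1],[0,0,0]],
])

```text
time_s: 25.02
tool_pos: [538.9, 377.6, 35.1]
ee_rot: [-1.568, 0.0, 1.794]
contact_force: [-1.0, 1.0, -0.1]
width: 66.7
```

arm_command([
  [55,[0,0,-0.4],[0,0,0]],
  [55,[0,0,-0.25],[0,0,0]],
  [60,[0,0,-0.12],[0,0,0]],
  [60,[0,0,0],[0,0,0]],
  [60,[0,0,0],[0,0,0]],
])

```text
time_s: 25.65
tool_pos: [539.1, 377.8, 17.1]
ee_rot: [-1.569, -0.0, 1.794]
contact_force: [0.5, -0.4, -0.4]
width: 65.3
```

arm_command([
  [80,[0,0,0],[0,0,0]],
  [100,[0,0,0],[0,0,0]],
  [140,[0,0,0],[0,0,0]],
  [140,[0,0,0],[0,0,0]],
  [140,[0,0,0],[0,0,0]],
])

```text
time_s: 26.28
tool_pos: [539.0, 377.7, 17.4]
ee_rot: [-1.569, -0.0, 1.794]
contact_force: [-2.5, -0.6, 12.1]
width: 53.9
```

arm_command([
  [140,[0,0,0.4],[0,0,0]],
  [140,[0,0,1],[0,0,0]],
  [140,[0,0,1],[0,0,-0.033]],
  [140,[0,0,1],[0,0,0]],
  [140,[0,0,1],[0,0,0]],
])

```text
time_s: 26.9
tool_pos: [538.8, 377.6, 127.9]
ee_rot: [-1.568, 0.0, 1.761]
contact_force: [-0.2, 0.4, -0.7]
width: 53.7
```

arm_command([
  [140,[0.08,-0.956,0.8],[0,0,0]],
  [140,[0.08,-0.956,0],[0.0189,-0.0982,0]],
  [140,[0.08,-0.956,0],[0.0189,-0.0982,0]],
  [140,[0.08,-0.956,0],[0,0,0]],
  [140,[0.08,-0.956,0],[0,0,0]],
])

```text
time_s: 27.52
tool_pos: [548.6, 257.4, 147.2]
ee_rot: [-1.769, 0.0, 1.761]
contact_force: [1.0, 0.4, -0.9]
width: 53.9
```

arm_command([
  [140,[0.08,-0.956,0],[0,0,0]],
  [140,[0.08,-0.956,0],[0,0,0]],
  [140,[0.08,-0.956,0],[0,0,0]],
  [140,[0.08,-0.956,0],[0,0,0]],
  [140,[0.08,-0.956,0],[0,0,0]],
])

```text
time_s: 28.15
tool_pos: [558.9, 137.8, 147.0]
ee_rot: [-1.769, 0.0, 1.761]
contact_force: [-0.2, -1.2, -0.6]
width: 53.4
```

arm_command([
  [140,[0.08,-0.956,0],[0,0,0]],
  [140,[0.08,-0.956,0],[0,0,0]],
  [140,[0.08,-0.956,0],[0,0,0]],
  [140,[0.08,-0.956,0],[0,0,0]],
  [140,[0.08,-0.956,0],[0,0,0]],
])

```text
time_s: 28.78
tool_pos: [568.9, 18.3, 147.1]
ee_rot: [-1.769, 0.0, 1.761]
contact_force: [1.3, 0.3, -1.0]
width: 53.2
```

arm_command([
  [140,[0,0,0],[0,0,0]],
  [140,[0,0,-0.4],[0,0,0]],
  [140,[0,0,0],[0,0,0]],
  [140,[0,0,0],[0,0,0]],
  [140,[0,0,0],[0,0,0]],
])

```text
time_s: 29.4
tool_pos: [568.9, 19.4, 136.6]
ee_rot: [-1.768, 0.0, 1.761]
contact_force: [0.4, 0.5, -1.0]
width: 53.8
```

Run:
```python
from h import *
o=st(); 
cp=camera_params('wrist'); img=read_camera('wrist'); save('w9',img); np.save('w9.npy',img)
r=R.from_euler('xyz',o['ee_rot']).as_matrix(); print(r.round(3))
c=o['tool_pos']+13*r[:,1]; e=c+45*r[:,2]-3.5*r[:,1]; print('exp centre',c,'edge px',proj(cp,e),e)
```

```text
t 29.4 pos [568.9  19.4 136.6] rot [-1.768  0.     1.761] F [ 0.4  0.5 -1. ] w 53.8
[[-0.189  0.193 -0.963]
 [ 0.982  0.037 -0.186]
 [-0.    -0.981 -0.196]]
exp centre [571.40249597  19.89267888 123.87371526] edge px [323.28008911 193.76795143] [527.40262737  11.40020171 118.47562352]
```

View pics/w9.png

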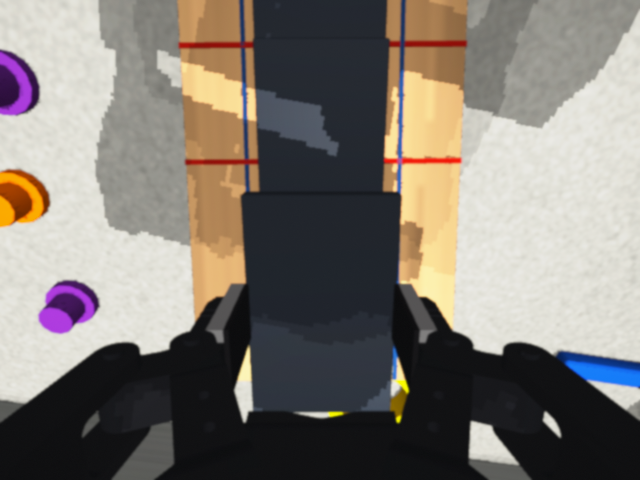

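arm_command([
  [140,[0,0,-0.6],[0,0,0]],
  [140,[0,0,-0.4],[0,0,0]],
  [140,[0,0,-0.2],[0,0,0]],
  [140,[0,0,-0.1],[0,0,0]],
  [140,[0,0,0],[0,0,0]],
])

```text
time_s: 30.08
tool_pos: [568.8, 19.1, 103.9]
ee_rot: [-1.768, 0.0, 1.761]
contact_force: [-1.1, 0.2, -0.8]
width: 53.8
```

arm_command([
  [140,[0,0,-0.03],[0,0,0]],
  [140,[0,0,-0.03],[0,0,0]],
  [140,[0,0,0],[0,0,0]],
  [140,[0,0,0],[0,0,0]],
  [140,[0,0,0],[0,0,0]],
])

```text
time_s: 30.7
tool_pos: [568.8, 19.1, 102.6]
ee_rot: [-1.768, 0.0, 1.761]
contact_force: [0.4, 0.7, -1.0]
width: 53.7
```

arm_command([
  [140,[0,0,-0.04],[0,0,0]],
  [140,[0,0,0],[0,0,0]],
  [140,[0,0,0],[0,0,0]],
  [140,[0,0,0],[0,0,0]],
  [140,[0,0,0],[0,0,0]],
])

```text
time_s: 31.32
tool_pos: [568.9, 19.1, 101.5]
ee_rot: [-1.768, 0.0, 1.761]
contact_force: [-0.0, -0.1, -1.4]
width: 53.6
```

arm_command([
  [140,[0,0,-0.03],[0,0,0]],
  [140,[0,0,0],[0,0,0]],
  [140,[0,0,0],[0,0,0]],
  [140,[0,0,0],[0,0,0]],
  [140,[0,0,0],[0,0,0]],
])

```text
time_s: 31.95
tool_pos: [568.9, 19.1, 101.1]
ee_rot: [-1.769, 0.0, 1.761]
contact_force: [-1.7, -0.2, 6.3]
width: 53.5
```

arm_command([
  [90,[0,0,0],[0,0,0]],
  [75,[0,0,0],[0,0,0]],
  [55,[0,0,0],[0,0,0]],
  [45,[0,0,0],[0,0,0]],
  [45,[0,0,0],[0,0,0]],
])

```text
time_s: 32.58
tool_pos: [568.8, 19.1, 100.8]
ee_rot: [-1.768, 0.0, 1.761]
contact_force: [1.6, 1.3, -0.0]
width: 70.6
```

arm_command([
  [45,[-0.02,0,0.1],[0,0,0]],
  [45,[-0.1,-0.02,0.5],[0,0,0]],
  [45,[0,0,1],[0,0,0]],
  [45,[0,0,1],[0,0,0]],
  [45,[0,0,1],[0,0,0]],
])

```text
time_s: 33.2
tool_pos: [565.6, 18.5, 192.5]
ee_rot: [-1.769, 0.0, 1.761]
contact_force: [0.1, 0.1, -1.2]
width: 70.7
```

Run:
```python
from h import *
st(); cp=camera_params('wrist'); img=read_camera('wrist'); save('w10',img); np.save('w10.npy',img)
print(slate_on(cp,img,(230,5,420,310)))
H=cv2.cvtColor(img,cv2.COLOR_BGR2HSV)
g=cv2.Sobel(cv2.cvtColor(img,cv2.COLOR_BGR2GRAY).astype(float),cv2.CV_64F,0,1)[:,300:345].mean(1)
i=np.argsort(-abs(g[:330]))[:12]; print([(int(k),int(g[k])) for k in sorted(i)],[castp(cp,(322,k),h) for k,h in ((138,19),(300,7))])
r=((H[...,0]<8)|(H[...,0]>172))&(H[...,1]>150); print([ (int(v),int(r[v,225:260].sum())) for v in range(320) if r[v,225:260].sum()>20])
```

```text
t 33.2 pos [565.6  18.5 192.5] rot [-1.769  0.     1.761] F [ 0.1  0.1 -1.2] w 70.7
(array([ 33.8, -28.1], dtype=float32), array([191.2,  27.3], dtype=float32), ((112.45532989501953, -0.4678802490234375), (55.25159454345703, 157.45509338378906), 89.8412857055664))
[(61, 31), (136, -47), (137, -34), (285, 145), (286, 299), (287, 291), (288, 154), (289, 56), (314, -69), (315, -93), (316, -71), (317, -39)] [array([1.051e+02, 1.000e-01]), array([2.025e+02, 1.000e-01])]
[(46, 35), (47, 35), (48, 35), (49, 30), (137, 21), (138, 35), (139, 35), (140, 35)]
```

arm_command([
  [100,[-0.535,0.81,0],[-0.019,0.0985,0]],
  [100,[-0.535,0.81,0],[-0.019,0.0985,0]],
  [100,[-0.535,0.81,0],[0,0,-0.1274]],
  [100,[-0.535,0.81,0],[0,0,-0.1274]],
  [100,[-0.535,0.81,0],[0,0,-0.1274]],
])

```text
time_s: 33.88
tool_pos: [498.4, 120.4, 191.5]
ee_rot: [-1.568, 0.0, 1.375]
contact_force: [0.5, -0.0, -0.1]
width: 51.7
```

arm_command([
  [130,[-0.535,0.81,0],[0,0,-0.1274]],
  [130,[-0.535,0.81,0],[0,0,-0.1274]],
  [130,[-0.535,0.81,0],[0,0,0]],
  [130,[-0.535,0.81,0],[0,0,0]],
  [130,[-0.535,0.81,0],[0,0,0]],
])

```text
time_s: 34.5
tool_pos: [431.5, 221.6, 191.5]
ee_rot: [-1.568, -0.0, 1.124]
contact_force: [-0.1, 0.3, 0.3]
width: 41.7
```

arm_command([
  [130,[-0.535,0.81,0],[0,0,0]],
  [130,[-0.535,0.81,0],[0,0,0]],
  [130,[-0.535,0.81,0],[0,0,0]],
  [130,[-0.535,0.81,0],[0,0,0]],
  [130,[-0.535,0.81,0],[0,0,0]],
])

```text
time_s: 35.12
tool_pos: [364.7, 322.9, 191.5]
ee_rot: [-1.568, -0.0, 1.124]
contact_force: [-0.0, 0.4, 0.5]
width: 42.0
```

arm_command([
  [130,[0,0,-0.6],[0,0,0]],
  [130,[0,0,-0.6],[0,0,0]],
  [130,[0,0,0],[0,0,0]],
  [130,[0,0,0],[0,0,0]],
  [130,[0,0,0],[0,0,0]],
])

```text
time_s: 35.75
tool_pos: [365.5, 322.4, 161.5]
ee_rot: [-1.568, -0.001, 1.124]
contact_force: [-1.1, -0.1, -0.3]
width: 41.8
```

Run:
```python
from h import *
st(); cp=camera_params('wrist'); img=read_camera('wrist'); save('w11',img); np.save('w11.npy',img)
print('px expected',proj(cp,(365.2,321.9,28)))
t=read_camera('top'); ct=camera_params('top')
for c in comps(t,(5,120,80),(28,255,255),30,400,(360,150,440,290)): print('orange',c[:,0].mean(0),rect(ct,c,10))
e=cv2.cvtColor(t,cv2.COLOR_BGR2HSV); save('t11',t[150:330,150:520])
```

```text
t 35.75 pos [365.5 322.4 161.5] rot [-1.568e+00 -1.000e-03  1.124e+00] F [-1.1 -0.1 -0.3] w 41.8
px expected [321.31400171 225.36347259]
orange [410.16216216 263.35135135] (array([ 452.1, -236.9,   34. ,   31.2]), np.float64(-0.004))
orange [385.97222222 202.5       ] (array([ 612.1, -174.6,   34.7,   31.6]), np.float64(0.0))
```

View pics/w11.png

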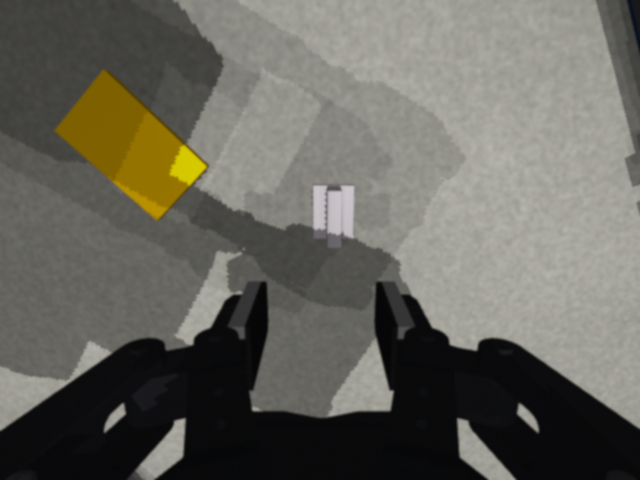

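Run:
```python
from h import *
cp=camera_params('wrist')
print(cast(cp,(334,212),6),cast(cp,(334.5,220),28))
# scale check: rib ends
print(cast(cp,(334.5,190),28),cast(cp,(334.5,247),28),cast(cp,(313,210),6)-cast(cp,(355,210),6))
```

```text
[365.27587006 332.00014604   6.        ] [365.48604465 331.4856317   28.        ]
[347.0101294  340.14122704  28.        ] [382.80200847 323.37345032  28.        ] [-13.19382905 -27.48098569   0.        ]
```

arm_command([
  [130,[0,0.37,-1],[0,0,0]],
  [130,[0,0,-1],[0,0,0]],
  [130,[0,0,-1],[0,0,0]],
  [130,[0,0,-0.9],[0,0,0]],
  [130,[0,0,-0.4],[0,0,0]],
])

```text
time_s: 36.48
tool_pos: [365.0, 331.4, 52.5]
ee_rot: [-1.567, 0.001, 1.124]
contact_force: [-0.1, 0.1, -0.0]
width: 42.1
```

Run:
```python
from h import *
st(); cp=camera_params('wrist'); img=read_camera('wrist'); save('w12',img)
H=cv2.cvtColor(img,cv2.COLOR_BGR2HSV)
m=((H[...,1]<30)&(H[...,2]>150)).astype(np.uint8); m[:, :200]=0; m[:,440:]=0; m[330:]=0
cs=sorted(cv2.findContours(m,cv2.RETR_EXTERNAL,cv2.CHAIN_APPROX_SIMPLE)[0],key=cv2.contourArea)[-4:]
print([cv2.boundingRect(c) for c in cs], proj(cp,(365.3,331.7,28)),proj(cp,(365.3,331.7,6)))
```

```text
t 36.48 pos [365.  331.4  52.5] rot [-1.567e+00  1.000e-03  1.124e+00] F [-0.1  0.1 -0. ] w 42.1
[(291, 234, 23, 12), (256, 0, 184, 288)] [324.39885884 294.60887607] [324.04795631 274.38985708]
```

View pics/w12.png

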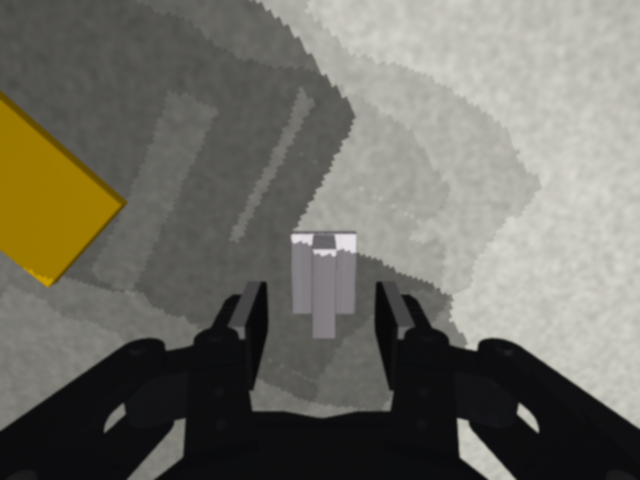

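arm_command([
  [130,[0,0,-0.5],[0,0,0]],
  [130,[0,0,-0.35],[0,0,0]],
  [130,[0,0,-0.1],[0,0,0]],
  [130,[0,0,0],[0,0,0]],
  [170,[0,0,0],[0,0,0]],
])

```text
time_s: 37.15
tool_pos: [365.3, 331.7, 29.8]
ee_rot: [-1.568, -0.0, 1.124]
contact_force: [-0.3, -0.9, -0.2]
width: 28.8
```

arm_command([
  [245,[0,0,0],[0,0,0]],
  [245,[0,0,0],[0,0,0]],
  [245,[0,0,0],[0,0,0]],
  [245,[0,0,0],[0,0,0]],
  [245,[0,0,0],[0,0,0]],
])

```text
time_s: 37.78
tool_pos: [365.4, 331.7, 29.9]
ee_rot: [-1.568, -0.0, 1.124]
contact_force: [-0.7, -0.5, 6.8]
width: 8.7
```

arm_command([
  [245,[0,0,1],[0,0,0]],
  [245,[0,0,1],[0,0,0]],
  [245,[0,0,1],[0,0,0]],
  [245,[0,0,1],[0,0,0]],
  [245,[0,0,1],[0,0,0]],
])

```text
time_s: 38.4
tool_pos: [365.1, 331.5, 155.5]
ee_rot: [-1.568, 0.0, 1.124]
contact_force: [0.0, -0.3, -1.2]
width: 8.7
```

arm_command([
  [245,[0.11,-0.98,0],[0,0,0]],
  [245,[0.11,-0.98,0],[0,0,0]],
  [245,[0.11,-0.98,0],[0,0,0]],
  [245,[0.11,-0.98,0],[0,0,0]],
  [245,[0.11,-0.98,0],[0,0,0]],
])

```text
time_s: 39.02
tool_pos: [378.9, 208.3, 154.7]
ee_rot: [-1.568, -0.0, 1.124]
contact_force: [0.4, -0.3, -0.2]
width: 8.8
```

arm_command([
  [245,[0.11,-0.98,0],[0,0,0]],
  [245,[0.11,-0.98,0],[0,0,0]],
  [245,[0.11,-0.98,0],[0,0,0]],
  [245,[0.11,-0.98,0],[0,0,0]],
  [245,[0.11,-0.98,0],[0,0,0]],
])

```text
time_s: 39.65
tool_pos: [392.7, 85.8, 154.7]
ee_rot: [-1.568, 0.0, 1.124]
contact_force: [-0.1, -0.2, 0.2]
width: 8.6
```

arm_command([
  [245,[0.11,-0.98,0],[0,0,0]],
  [245,[0.11,-0.98,0],[0,0,0]],
  [245,[0.11,-0.98,0],[0,0,0]],
  [245,[0.11,-0.98,0],[0,0,0]],
  [245,[0.11,-0.98,0],[0,0,0]],
])

```text
time_s: 40.28
tool_pos: [406.5, -36.7, 154.7]
ee_rot: [-1.568, 0.0, 1.124]
contact_force: [-0.2, -0.1, -0.8]
width: 8.8
```

arm_command([
  [245,[0.11,-0.98,0],[0,0,0]],
  [245,[0.11,-0.98,0],[0,0,0]],
  [245,[0.11,-0.98,0],[0,0,0]],
  [245,[0.11,-0.98,0],[0,0,0]],
  [245,[0.11,-0.98,0],[0,0,0]],
])

```text
time_s: 40.9
tool_pos: [420.1, -159.2, 154.7]
ee_rot: [-1.568, 0.0, 1.124]
contact_force: [1.2, 0.8, -0.2]
width: 8.4
```

arm_command([
  [245,[0.11,-0.98,0],[0,0,0]],
  [245,[0.11,-0.98,0],[0,0,0]],
  [245,[0.11,-0.98,0],[0,0,0]],
  [245,[0.11,-0.98,0],[0,0,0]],
  [245,[0.11,-0.98,0],[0,0,0]],
])

```text
time_s: 41.52
tool_pos: [434.0, -282.1, 154.6]
ee_rot: [-1.568, 0.0, 1.124]
contact_force: [0.5, -0.5, -0.1]
width: 8.7
```

arm_command([
  [245,[0.11,-0.98,0],[0,0,0]],
  [245,[0.11,-0.98,0],[0,0,0]],
  [245,[0.11,-0.98,0],[0,0,0]],
  [245,[0,0,0],[0,0,0]],
  [245,[0,0,0],[0,0,0]],
])

```text
time_s: 42.15
tool_pos: [441.9, -354.2, 154.3]
ee_rot: [-1.567, -0.0, 1.124]
contact_force: [-0.3, -0.0, 0.0]
width: 8.4
```

Run:
```python
from h import *
st(); cp=camera_params('wrist'); img=read_camera('wrist'); save('w13',img)
H=cv2.cvtColor(img,cv2.COLOR_BGR2HSV)
print(H[150,150],H[200,320],H[100,320])
t=read_camera('top'); ct=camera_params('top'); save('t13',t)
P=proj(cp,(447,-404.5,4)); print('tray px',P,[proj(cp,(447+a,-404.5+b,40)).round() for a,b in((52,70),(52,-70),(-52,-70),(-52,70))])
m=(H[...,2]<110).astype(np.uint8)*255; m[330:]=0
cs=[c for c in cv2.findContours(m,cv2.RETR_EXTERNAL,cv2.CHAIN_APPROX_SIMPLE)[0] if cv2.contourArea(c)>3000]
print([(cv2.boundingRect(c),rect(cp,c,40)) for c in cs])
```

```text
t 42.15 pos [ 441.9 -354.2  154.3] rot [-1.567 -0.     1.124] F [-0.3 -0.   0. ] w 8.4
[ 30  11 208] [105  25  41] [ 27  17 139]
tray px [263.63610595 254.26057706] [array([387., 296.]), array([203., 375.]), array([120., 248.]), array([318., 151.])]
[((116, 130, 291, 200), (array([ 437.9, -382.4,  195.7,  117.9]), np.float64(-1.436))), ((294, 0, 192, 73), (array([ 355.5, -272.9,  103.4,   36.3]), np.float64(1.123)))]
```

View pics/w13.png

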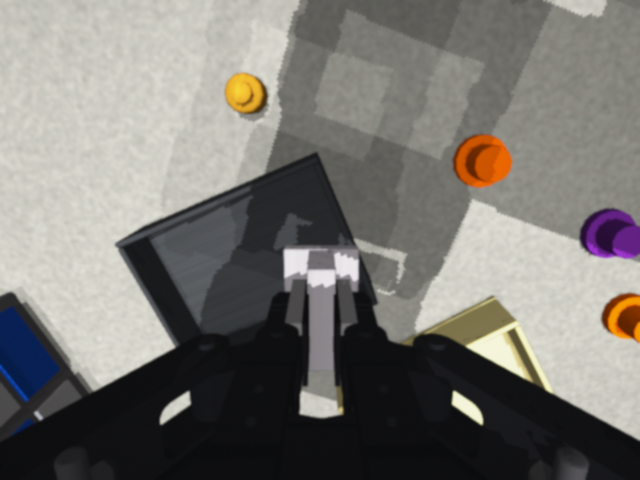

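arm_command([
  [245,[0.1,-1,0],[0,0,0]],
  [245,[0.1,-1,0],[0,0,0]],
  [245,[0,0,-1],[0,0,0]],
  [245,[0,0,-1],[0,0,0]],
  [245,[0,0,-1],[0,0,0]],
])

```text
time_s: 42.88
tool_pos: [447.3, -403.8, 78.9]
ee_rot: [-1.567, 0.0, 1.125]
contact_force: [-0.3, -0.7, 0.1]
width: 8.4
```

arm_command([
  [245,[0,0,-1],[0,0,0]],
  [245,[0,0,-0.4],[0,0,0]],
  [245,[0,0,-0.15],[0,0,0]],
  [245,[0,0,-0.05],[0,0,0]],
  [245,[0,0,0],[0,0,0]],
])

```text
time_s: 43.5
tool_pos: [447.5, -404.6, 40.2]
ee_rot: [-1.568, 0.001, 1.124]
contact_force: [-0.8, -0.1, -0.4]
width: 8.6
```

Run:
```python
from h import *
st()
img=cv2.imread('pics/w13.png')
# camera pose of w13: reconstruct from current camera offset
o=observe(); cp=camera_params('wrist'); cp['position']=np.array(cp['position'])+np.array([441.9,-354.2,154.3])-o['tool_pos']
for c in comps(img,(3,120,80),(28,255,255),300): 
    (u,v),r=cv2.minEnclosingCircle(c); print('obj',u,v,r,cast(cp,(u,v),8))
```

```text
t 43.5 pos [ 447.5 -404.6   40.2] rot [-1.568e+00  1.000e-03  1.124e+00] F [-0.8 -0.1 -0.4] w 8.6
obj 627.7783203125 318.7281188964844 25.83624267578125 [ 611.84379838 -177.97356217    8.        ]
obj 482.0 162.0 29.274662017822266 [ 451.70243664 -238.72230541    8.        ]
obj 244.54994201660156 92.9608383178711 20.8302001953125 [ 342.93217242 -362.87645338    8.        ]
```

arm_command([
  [245,[0,0,-0.15],[0,0,0]],
  [245,[0,0,0],[0,0,0]],
  [200,[0,0,0],[0,0,0]],
  [150,[0,0,0],[0,0,0]],
  [150,[0,0,0],[0,0,0]],
])

```text
time_s: 44.12
tool_pos: [447.2, -404.4, 35.8]
ee_rot: [-1.568, 0.0, 1.124]
contact_force: [-0.4, 0.7, -1.3]
width: 35.1
```

arm_command([
  [150,[0,0,0.2],[0,0,0]],
  [150,[0,0,1],[0,0,0]],
  [150,[0,0,1],[0,0,0]],
  [150,[0,0,1],[0,0,-0.1]],
  [120,[0,0,1],[0,0,-0.18]],
])

```text
time_s: 44.75
tool_pos: [447.2, -404.4, 142.0]
ee_rot: [-1.568, 0.0, 0.84]
contact_force: [0.2, 0.7, -0.5]
width: 45.3
```

arm_command([
  [120,[0.02,0.95,0],[0,0,-0.17]],
  [120,[0.02,0.95,0],[0,0,-0.17]],
  [120,[0.02,0.95,0],[0,0,-0.17]],
  [120,[0.02,0.95,0],[0,0,-0.17]],
  [120,[0.02,0.95,0],[0,0,-0.164]],
])

```text
time_s: 45.38
tool_pos: [449.7, -284.9, 141.2]
ee_rot: [-1.568, -0.0, -0.006]
contact_force: [1.0, 0.1, -0.6]
width: 45.2
```

arm_command([
  [120,[0.04,0.95,0],[0,0,0]],
  [120,[0.04,0.95,0],[0,0,0]],
  [120,[0,0,0],[0,0,0]],
  [120,[0,0,0],[0,0,0]],
  [120,[0,0,0],[0,0,0]],
])

```text
time_s: 46.0
tool_pos: [451.8, -238.8, 140.8]
ee_rot: [-1.568, -0.0, 0.001]
contact_force: [0.4, -0.9, -0.1]
width: 45.1
```

Run:
```python
from h import *
st(); img=read_camera('wrist'); cp=camera_params('wrist'); save('w14',img)
for c in comps(img,(3,120,80),(28,255,255),300): 
    (u,v),r=cv2.minEnclosingCircle(c); print('obj',u,v,r,cast(cp,(u,v),8),cv2.boundingRect(c)) 
t=read_camera('top'); ct=camera_params('top'); save('t14',t)
for c in comps(t,(5,120,80),(28,255,255),30,400,(360,150,440,290)): print('orange',c[:,0].mean(0),rect(ct,c,10))
```

```text
t 46.0 pos [ 451.8 -238.8  140.8] rot [-1.568e+00 -0.000e+00  1.000e-03] F [ 0.4 -0.9 -0.1] w 45.1
obj 320.06024169921875 223.16477966308594 26.705631256103516 [ 450.86296851 -237.70860703    8.        ] (294, 197, 53, 53)
obj 577.976806640625 127.88079833984375 36.674556732177734 [ 613.73319493 -175.64237816    8.        ] (542, 99, 73, 58)
orange [385.97222222 202.5       ] (array([ 612.1, -174.6,   34.7,   31.6]), np.float64(0.0))
```

arm_command([
  [120,[-0.04,0.04,-1],[0,0,0]],
  [120,[0,0,-1],[0,0,0]],
  [120,[0,0,-1],[0,0,0]],
  [120,[0,0,-0.9],[0,0,0]],
  [120,[0,0,-0.4],[0,0,0]],
])

```text
time_s: 46.72
tool_pos: [450.3, -237.2, 32.3]
ee_rot: [-1.567, 0.001, -0.0]
contact_force: [-0.4, 0.4, 0.4]
width: 45.6
```

arm_command([
  [120,[0,0,-0.12],[0,0,0]],
  [120,[0,0,-0.06],[0,0,0]],
  [150,[0,0,0],[0,0,0]],
  [200,[0,0,0],[0,0,0]],
  [220,[0,0,0],[0,0,0]],
])

```text
time_s: 47.35
tool_pos: [450.9, -237.3, 29.5]
ee_rot: [-1.568, -0.001, 0.0]
contact_force: [-1.1, 1.0, 10.0]
width: 21.5
```

arm_command([
  [220,[0,0,0],[0,0,0]],
  [220,[0,0,0.2],[0,0,0]],
  [220,[0,0,1],[0,0,0]],
  [220,[0,0,1],[0,0,0]],
  [220,[0,0,1],[0,0,0]],
])

```text
time_s: 47.98
tool_pos: [450.6, -237.1, 109.9]
ee_rot: [-1.568, 0.0, 0.0]
contact_force: [-0.6, -0.2, -0.3]
width: 21.5
```

arm_command([
  [220,[0.9,-0.65,0.3],[0,0,0]],
  [220,[0.9,-0.65,0],[0,0,0]],
  [220,[0.9,-0.65,0],[0,0,0]],
  [220,[0.9,-0.65,0],[0,0,0]],
  [220,[0.9,-0.65,0],[0,0,0]],
])

```text
time_s: 48.6
tool_pos: [563.8, -318.8, 116.7]
ee_rot: [-1.568, 0.0, 0.0]
contact_force: [0.2, -0.4, 0.3]
width: 21.7
```

arm_command([
  [220,[0.9,-0.65,0],[0,0,0]],
  [220,[0.92,-0.6,0],[0,0,0]],
  [220,[0,0,-0.5],[0,0,0]],
  [220,[0,0,-0.8],[0,0,0]],
  [220,[0,0,-0.8],[0,0,0]],
])

```text
time_s: 49.22
tool_pos: [607.7, -348.9, 62.1]
ee_rot: [-1.567, 0.002, 0.0]
contact_force: [0.4, 0.5, -0.2]
width: 21.7
```

arm_command([
  [220,[0,0,-0.6],[0,0,0]],
  [220,[0,0,-0.35],[0,0,0]],
  [220,[0,0,-0.1],[0,0,0]],
  [220,[0,0,0],[0,0,0]],
  [220,[0,0,0],[0,0,0]],
])

```text
time_s: 49.85
tool_pos: [609.0, -349.9, 38.1]
ee_rot: [-1.568, -0.001, 0.0]
contact_force: [-0.4, -0.6, -0.3]
width: 21.6
```

arm_command([
  [220,[0,0,-0.12],[0,0,0]],
  [220,[0,0,0],[0,0,0]],
  [180,[0,0,0],[0,0,0]],
  [140,[0,0,0],[0,0,0]],
  [140,[0,0,0],[0,0,0]],
])

```text
time_s: 50.48
tool_pos: [608.7, -349.7, 34.6]
ee_rot: [-1.568, 0.0, 0.0]
contact_force: [-1.4, -0.1, 0.9]
width: 38.8
```

arm_command([
  [140,[0,0,0.2],[0,0,0]],
  [140,[0,0,1],[0,0,0]],
  [140,[0,0,1],[0,0,0]],
  [120,[0,0,1],[0,0,0]],
  [120,[0,0,1],[0,0,0]],
])

```text
time_s: 51.1
tool_pos: [608.7, -349.6, 140.8]
ee_rot: [-1.568, -0.0, 0.0]
contact_force: [-0.2, -0.1, -0.2]
width: 45.4
```

arm_command([
  [120,[0.02,1,0],[0,0,0]],
  [120,[0.02,1,0],[0,0,0]],
  [120,[0.02,1,0],[0,0,0]],
  [120,[0.02,1,0],[0,0,0]],
  [120,[0.02,1,0],[0,0,0]],
])

```text
time_s: 51.72
tool_pos: [611.1, -222.6, 139.3]
ee_rot: [-1.567, 0.001, 0.0]
contact_force: [-0.1, -0.1, 0.3]
width: 45.4
```

arm_command([
  [120,[0.02,1,0],[0,0,0]],
  [120,[0,0.96,0],[0,0,0]],
  [120,[0,0,0],[0,0,0]],
  [120,[0,0,0],[0,0,0]],
  [120,[0,0,0],[0,0,0]],
])

```text
time_s: 52.35
tool_pos: [611.7, -176.3, 139.5]
ee_rot: [-1.568, 0.0, -0.001]
contact_force: [0.1, 0.7, 0.1]
width: 45.2
```

Run:
```python
from h import *
st(); img=read_camera('wrist'); cp=camera_params('wrist'); save('w15',img)
for c in comps(img,(3,120,80),(28,255,255),300): 
    (u,v),r=cv2.minEnclosingCircle(c); print('obj',u,v,r,cast(cp,(u,v),8),cv2.boundingRect(c))
```

```text
t 52.35 pos [ 611.7 -176.3  139.5] rot [-1.568e+00  0.000e+00 -1.000e-03] F [0.1 0.7 0.1] w 45.2
obj 321.5 222.625 26.872774124145508 [ 611.76993163 -174.53339015    8.        ] (295, 197, 54, 53)
obj 71.5 20.0 74.24462890625 [465.52300912 -51.75824842   8.        ] (0, 0, 144, 54)
```

Foot 2 at (611.8, −174.5), as expected: grip it.

arm_command([
  [120,[0,0.06,-1],[0,0,0]],
  [120,[0,0,-1],[0,0,0]],
  [120,[0,0,-1],[0,0,0]],
  [120,[0,0,-0.9],[0,0,0]],
  [120,[0,0,-0.35],[0,0,0]],
])

```text
time_s: 53.02
tool_pos: [611.1, -174.4, 32.1]
ee_rot: [-1.567, 0.002, -0.001]
contact_force: [-0.4, -1.2, -0.4]
width: 45.4
```

arm_command([
  [120,[0,0,-0.12],[0,0,0]],
  [120,[0,0,-0.06],[0,0,0]],
  [150,[0,0,0],[0,0,0]],
  [200,[0,0,0],[0,0,0]],
  [220,[0,0,0],[0,0,0]],
])

```text
time_s: 53.65
tool_pos: [612.0, -174.3, 29.6]
ee_rot: [-1.568, -0.001, 0.0]
contact_force: [-2.0, 1.7, 6.9]
width: 21.7
```

arm_command([
  [220,[0,0,0],[0,0,0]],
  [220,[0,0,0.2],[0,0,0]],
  [220,[0,0,1],[0,0,0]],
  [220,[0,0,1],[0,0,0]],
  [220,[0,0,1],[0,0,0]],
])

```text
time_s: 54.28
tool_pos: [611.7, -174.1, 110.0]
ee_rot: [-1.568, -0.0, 0.0]
contact_force: [1.0, -0.3, -0.9]
width: 21.9
```

arm_command([
  [220,[0,-1,0.2],[0,0,0]],
  [220,[0,-1,0],[0,0,0]],
  [220,[0,-1,0],[0,0,0]],
  [220,[0,-1,0],[0,0,0]],
  [220,[0,-0.9,0],[0,0,0]],
])

```text
time_s: 54.9
tool_pos: [611.4, -298.6, 113.3]
ee_rot: [-1.567, 0.001, -0.001]
contact_force: [-0.7, 0.3, -0.5]
width: 21.7
```

arm_command([
  [220,[0,0,0],[0,0,0]],
  [220,[0,0,-0.7],[0,0,0]],
  [220,[0,0,-0.9],[0,0,0]],
  [220,[0,0,-0.8],[0,0,0]],
  [220,[0,0,-0.5],[0,0,0]],
])

```text
time_s: 55.52
tool_pos: [611.2, -295.8, 39.4]
ee_rot: [-1.566, 0.002, 0.001]
contact_force: [0.5, 0.9, 0.6]
width: 21.9
```

arm_command([
  [220,[0,0,-0.2],[0,0,0]],
  [220,[0,0,0],[0,0,0]],
  [180,[0,0,0],[0,0,0]],
  [140,[0,0,0],[0,0,0]],
  [140,[0,0,0],[0,0,0]],
])

```text
time_s: 56.15
tool_pos: [611.8, -296.8, 36.6]
ee_rot: [-1.568, -0.0, -0.0]
contact_force: [0.1, -1.2, 0.5]
width: 38.4
```

arm_command([
  [140,[0,0,0.2],[0,0,0]],
  [140,[0,0,1],[0,0,0]],
  [140,[0,0,1],[0,0,0]],
  [140,[0,0,1],[0,0,0]],
  [140,[0,0,1],[0,0,0]],
])

```text
time_s: 56.78
tool_pos: [611.7, -296.7, 142.5]
ee_rot: [-1.568, -0.0, 0.0]
contact_force: [-0.0, -0.3, 1.2]
width: 38.4
```

arm_command([
  [140,[-1,0.5,1],[0,0,0]],
  [140,[-1,0.5,1],[0,0,0]],
  [140,[-1,0.5,1],[0,0,0]],
  [140,[-1,0.5,1],[0,0,0]],
  [140,[-1,0.5,1],[0,0,0]],
])

```text
time_s: 57.4
tool_pos: [485.8, -233.7, 267.5]
ee_rot: [-1.568, -0.0, 0.0]
contact_force: [0.1, 0.3, 0.3]
width: 38.3
```

arm_command([
  [140,[-1,0.5,0],[0,0,0]],
  [140,[-1,0.5,0],[0,0,0]],
  [140,[-1,0.5,0],[0,0,0]],
  [140,[0,0,0],[0,0,0]],
  [140,[0,0,0],[0,0,0]],
])

```text
time_s: 58.02
tool_pos: [412.3, -197.0, 266.7]
ee_rot: [-1.568, -0.001, -0.0]
contact_force: [0.4, 0.0, 0.5]
width: 38.4
```

Run:
```python
from h import *
st(); t=read_camera('top'); s=read_camera('scene'); np.save('tf.npy',t); np.save('sf.npy',s)
a=cv2.resize(t[130:330,140:540],(800,400),interpolation=cv2.INTER_CUBIC)
b=cv2.resize(s[150:330,130:530],(444,200),interpolation=cv2.INTER_AREA)
out=np.zeros((600,800,3),np.uint8); out[:400]=a; out[400:,:444]=b; save('final',out)
```

```text
t 58.02 pos [ 412.3 -197.   266.7] rot [-1.568e+00 -1.000e-03 -0.000e+00] F [0.4 0.  0.5] w 38.4
```

View pics/final.png

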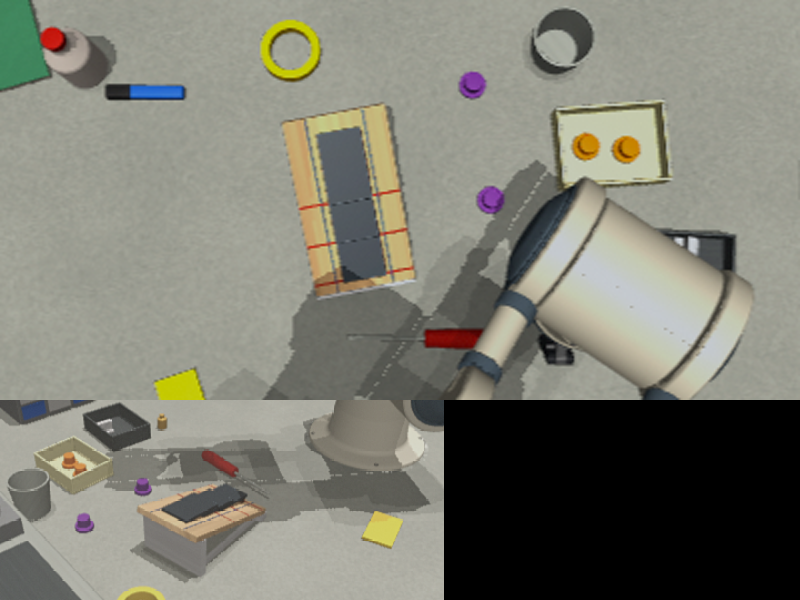

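```bash
python3 -c "
from workcell import *
print(hand_in())"
```

```text
the job is handed in; nothing more can be done
None
```

The job is handed in at about 58 s of the 210 s allowed. The three dark slates went onto the deck from the bottom up. The one clip I could find is in the dark steel tray, and the two orange feet are in the cream tray. I left the yellow slate and the purple feet alone.

**Slates:** In the wrist-camera checks after each placing, the lower edges were within about 3 mm of their red lines. All three were centred to about 1 mm and square to about 0.01 rad. For the third slate my colour mask also took in the slate below it, so its place up the slope comes from the edge rows in the picture only.

**Fixings:** The last top and scene pictures show both feet inside the cream tray. The clip is in the steel tray, partly hidden by the arm in the top view. One foot may lie tilted in its tray, but it is inside and looks below the rim.

**Disagreement:** The clip lay about 10 mm from where my first top-view reading put it, either through my misreading or because it was knocked. I used the wrist-camera position and the grip held.

**Contact and bystanders:** Nothing slipped from the grip, and no bystander looks moved in the last pictures, though the arm hides the weight in the top view. On the first slate the fingertips pressed the table at about 41 N while closing. That is well under the 120 N wrist limit, but just over the 40 N allowed for the gripper's body, which as far as I can tell was not touching anything.

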